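Torque a crank bolt to the click

TASK

Move the steel stop peg from its wooden block into the jig's hole, fully home, so that the crank arm cannot turn away. Then pull the rubber grip of the torque wrench clockwise (seen from above), bringing the crank gently up against the peg, until the handle clearly breaks over at its hinge, and stop well before it is bent to its hard stop. Ease the handle back straight without loosening the bolt and let go, leaving the peg in its hole and the other things on the bench where they are.

Things in the scene. Friction and masses are not known exactly. Their poses are not given: they have to be found in the camera images.
- peg_mid (a point): Centre (half-way up) of the loose steel stop peg: round shank 16 mm in diameter with a chamfered foot, 115 mm tall overall with a round grip head (22 mm wide, 14 mm tall) at the top, about 150 g. Own z axis points up to the head. At the start it stands loosely in one hole of the wooden block, its foot 10 mm above the bench and its head 90 mm above the block.
- peg_tip (a point): Centre of the foot (lower end) of the stop peg, 57.5 mm below peg_mid.
- holder: Wooden storage block, fixed, 60 x 100 x 35 mm (x, y, z), origin at the centre of its underside. Two round holes 20 mm wide and 25 mm deep, 24 mm either side of its centre along its y; one holds the peg.
- hole (a point): Centre of the mouth of the jig's peg hole: 18 mm wide, 35 mm deep, vertical, in a 46 mm square steel block 47 mm above the bench. It stands 100 mm from the bolt axis, on the side to which the crank arm turns clockwise. The frame turns with the jig. A peg fully home stands with its foot 35 mm below this point.
- axis (a point): Point on the vertical turning axis shared by crank and bolt, at the height of the wrench handle's centre line (100 mm above the bench). The jig, fixed to the bench, is a steel plate 150 x 250 x 12 mm with a 54 mm round bearing shell on this axis. Its frame turns with the jig.
- crank_mid (a point): Point in the middle of the crank arm, 100 mm from the turning axis. The arm is aluminium, 26 mm wide, about 180 mm long, 16 mm thick, its top 74 mm above the bench. It turns easily (under 0.1 N m) till it meets the peg.
- grip (a point): Middle of the wrench's rubber grip: round bar 25 mm thick, 88 mm long, level, 100 mm above the bench, 175 mm from the bolt axis when straight (143 mm from the break-over hinge). The point's axes have no special direction: the bar runs along the line from wrench_hinge to grip. Pull it here sideways, clockwise from above, roughly toward the robot.
- wrench_hinge (a point): Centre of the wrench's break-over hinge, 32 mm from the bolt axis, 100 mm above the bench. The wrench is already seated on the bolt and stays on it.
- crank (a joint): Turn of the crank arm on its bearing, rad, growing clockwise from above. It meets the peg at about 0.32, if the peg is home.
- bolt (a joint): Turn of the bolt and wrench head relative to the crank, rad, growing clockwise from above as it tightens, from an arbitrary zero. With the crank against the peg it turns stiffly: 8 to 12 N at the grip at first, 14 to 17 N at the click. It stays where it is left, but a few N the other way loosen it. The angle at which it comes to torque is not marked.
- handle (a joint): Bend of the wrench handle at its break-over hinge, rad: 0 straight (held by the click spring), above 0.10 broken over, 0.32 at the hard stop. At the click the handle gives way and the force at the grip falls (by about a quarter at 0.15 rad), still pushing back; it springs back straight when eased off.
- screwdriver: Screwdriver lying on the bench, about 200 mm long. Leave alone.
- tub: White plastic tub, 80 mm wide, 75 mm tall. Leave alone.
- sprocket: Flat steel ring, 90 mm wide, 10 mm thick. Leave alone.
Mind the look-alikes: they are no part of the job. What is shaped like the part that bears peg_mid but green is not meant.

How it is judged:
By the outcome, as a careful person would: the job done as asked, in the order asked, and still so for the second after the job is handed in, with the robot touching nothing.
It also fails if it takes over 72 s, if anything falls off the work surface, if the arm or the gripper's body presses on something with over 40 N, if the wrist force passes 120 N, or if a joint passes its speed limit or range.

ROBOT

A 6-joint arm with a two-finger parallel gripper is mounted at the origin on the work surface. World frame = base frame: x ahead of the robot, y to its left, z up, the work surface at z = 0. Lengths are in m, angles in rad, forces in N, time in s.
With the tool pointing down it reaches from about 0.3 to 0.85 m from the base axis. Payload 5.4 kg.
Tool frame: the origin (TCP) lies at the very end of the fingers, on their centre line; the grasp point (between the pads) lies 19 mm behind it (robot.hold_point_z is the distance from the TCP to the grasp point, in m); z points along the fingers, x is the direction in which the jaws open and shut, and the axes are right-handed (so a half turn about z gives the same grasp; the last joint's range is limited). The gripper opens to 85 mm and grips with 20 to 120 N. Pads are 22 mm wide; open, the fingers measure 114 mm over their backs; the gripper's body (76 mm by 85 mm) begins 54 mm behind the grasp point. The pads swing forward as they close: fully open they stand 13 mm farther back than shut.
Start: joints at [1.103, 0.158, 1.597, -0, 1.386, -0.21], TCP at [0.147, 0.556, 0.231] pointing down, gripper open.
Joint ranges: [-2.91, 2.91], [-0.94, 2.29], [0.18, 2.7], [-1.29, 4.43], [0.17, 2.64], [-3, 3]. Speed limits (rad/s): [2.57, 2.57, 3.14, 3.14, 3.14, 3.14].

INTERFACE

Orientations are given as a unit quaternion [w, x, y, z].
In Python, from rig import sense, optics, robot gives the robot as it stands.
- The arm moves only by the tool jog_arm, never from a script. Its argument "series" is a list of rows, each an object of numbers: "x", "y", "z": the shift along the tool's x, y, z in units of 0.3 m (1.0 is 0.3 m); "rx", "ry", "rz": the turn, a rotation vector about the tool's x, y, z in units of 90 degrees (1.0 is 90 degrees); "gripper": the opening, from 0 (shut) to 1 (fully open). A call has exactly 8 rows; each row is the pose to reach, as a shift and turn from the pose commanded when the call began, along the tool's axes at that moment; what a row does not reach only later rows make up. A row lasts 1/10 s, in which the tool goes at most 50 mm and 8.59 degrees, less where a joint would pass 70% of its speed; a pose out of reach is approached as far as the arm can. A call with a number of a shift or a turn outside -1 to 1 is refused whole. A call with a gripper value outside its range is refused whole. The fingers move at their own pace and stop on an object; the grip force is fixed at half the most. Time passes only in rows, so rows that repeat a pose let the fingers close, or fill a call up. It gives the time, the measured TCP pose, the force and the opening at its end, in the units of the state.
- sense(): the state, without advancing time (a new reading comes with each control period).
- optics.camera(name): name is "scene" or "side" or "wrist"; returns a dict with "pixels" (480x640x3 uint8, red, green, blue), "vertical_fov" (degrees; the focal length in pixels is half the picture's height over the tangent of half this angle, whatever the lens; pixels are square), "cx", "cy" (the principal point, pixels), "pose" (4x4, takes a point from camera to world coordinates); the wrist camera has in their place "mount" (4x4, takes a point from camera to tool coordinates, whose origin is the TCP and whose axes are the tool frame's). Camera axes: x right, y down, z forward; pixel columns grow to the right and rows downward; lengths in m; the calibration is good to about 2 mm. The wrist camera is an equidistant fisheye: a pixel r from the principal point sees the ray r / f radians off the axis. A picture is of the moment at which its call begins: read the wrist's pose just before it. There is no depth.
- robot.sign_off(): hands the job in, once; it reports no verdict.
The state is a dict: "t": time; "joint_pos": joint angles; "joint_velocities": joint speeds; "joint_torque": joint torques, N m; "tool_pos": TCP position; "tcp_rot": TCP orientation; "force": force on the tool from outside, world axes, zero at the start; "ft_torque": the same for the moment, N m; "gripper_width": finger opening in m.
Only numpy, scipy, OpenCV 4.12 (cv2) and the standard library are available. Lean on these libraries where they do the work, as an engineer would, in place of code of your own. Each camera call takes 0.05 s, during which the arm holds its last target. There are 200 camera calls.

## Working session

There is one attempt and no reset: what is moved stays moved. The work goes in short steps, Python scripts to look and compute and a tool call to move; the robot and the scene stay as the last step left them, time stands still between calls to the robot, and variables do not carry over. Pictures are saved under pics/ and viewed, about 8 in all and at most 12, crops included, and the job is handed in when it is done.

Besides the shell and the picture viewer there is one more tool, called after "Call:" in YAML: its name, and indented under it one key for each argument. jog_arm: Moves the arm, as the interface text tells. Shifts and turns lie within -1 to 1; 1 stands for 0.3 m of shift or 90 degrees of turn. Its arguments: {"type":"object","properties":{"series":{"type":"array","items":{"type":"object","properties":{"x":{"type":"number"},"y":{"type":"number"},"z":{"type":"number"},"rx":{"type":"number"},"ry":{"type":"number"},"rz":{"type":"number"},"gripper":{"type":"number"}}}}},"required":["series"]}

```bash
mkdir -p pics; ls; cat > h.py <<'E'
import numpy as np, cv2
from rig import sense, optics, robot
from scipy.spatial.transform import Rotation as R
def cam(n):
    s=sense(); c=optics.camera(n)
    if n=='wrist':
        q=s['tcp_rot']; T=np.eye(4); T[:3,:3]=R.from_quat([q[1],q[2],q[3],q[0]]).as_matrix(); T[:3,3]=s['tool_pos']
        c['pose']=T@np.array(c['mount'])
    c['pose']=np.array(c['pose']); c['f']=240/np.tan(np.radians(c['vertical_fov'])/2); c['fish']=n=='wrist'; return c
def ray(c,u,v):
    d=np.array([u-c['cx'],v-c['cy']])
    if c['fish']:
        r=np.hypot(*d); th=r/c['f']; k=np.array([*(d/max(r,1e-9)*np.sin(th)),np.cos(th)])
    else: k=np.array([*(d/c['f']),1.]); k/=np.linalg.norm(k)
    return c['pose'][:3,3], c['pose'][:3,:3]@k
def onz(c,u,v,z):
    o,d=ray(c,u,v); return o+d*(z-o[2])/d[2]
def two(a,pa,b,pb):
    o1,d1=ray(a,*pa); o2,d2=ray(b,*pb)
    t=np.linalg.lstsq(np.c_[d1,-d2],o2-o1,rcond=None)[0]
    p,q=o1+d1*t[0],o2+d2*t[1]; return (p+q)/2,np.linalg.norm(p-q)
def proj(c,p):
    k=c['pose'][:3,:3].T@(np.array(p)-c['pose'][:3,3])
    if c['fish']:
        r=np.hypot(k[0],k[1]); th=np.arctan2(r,k[2]); return k[:2]/max(r,1e-9)*th*c['f']+[c['cx'],c['cy']]
    return k[:2]/k[2]*c['f']+[c['cx'],c['cy']]
def save(c,n): cv2.imwrite(n,c['pixels'][:,:,::-1])
def st():
    s=sense(); print({k:np.round(s[k],4) for k in ('t','tool_pos','tcp_rot','force','ft_torque','gripper_width','joint_pos')})
E
python3 - <<'E'
from h import *
st(); print(robot.hold_point_z)
for n in('scene','side','wrist'):
    c=cam(n); save(c,f'pics/{n}0.png'); print(n,c['vertical_fov'],c['cx'],c['cy'],np.round(c['pose'],3).tolist())
E
```

```text
pics
{'t': np.float64(0.0), 'tool_pos': array([0.1463, 0.5554, 0.2303]), 'tcp_rot': array([ 4.000e-04,  7.921e-01,  6.103e-01, -9.000e-04]), 'force': array([-0.1178, -0.8513,  0.6998]), 'ft_torque': array([ 0.0266, -0.0069,  0.0011]), 'gripper_width': np.float64(0.0856), 'joint_pos': array([ 1.1029,  0.1591,  1.5983,  0.    ,  1.3862, -0.2101])}
0.0187
scene 48.22819926325517 308.92047084585374 245.12335696279007 [[-0.745, 0.53, -0.405, 0.895], [0.667, 0.595, -0.449, 0.35], [0.003, -0.604, -0.797, 0.808], [0.0, 0.0, 0.0, 1.0]]
side 55.99643592130242 323.62660351435295 237.73096650945158 [[0.884, -0.207, 0.418, 0.213], [-0.467, -0.422, 0.777, -0.654], [0.016, -0.883, -0.47, 0.47], [0.0, 0.0, 0.0, 1.0]]
wrist 65.70646984690485 318.6189320125087 241.3377204090343 [[0.254, 0.92, 0.297, 0.07], [0.967, -0.241, -0.08, 0.575], [-0.002, 0.307, -0.952, 0.374], [0.0, 0.0, 0.0, 1.0]]
```

View pics/scene0.png

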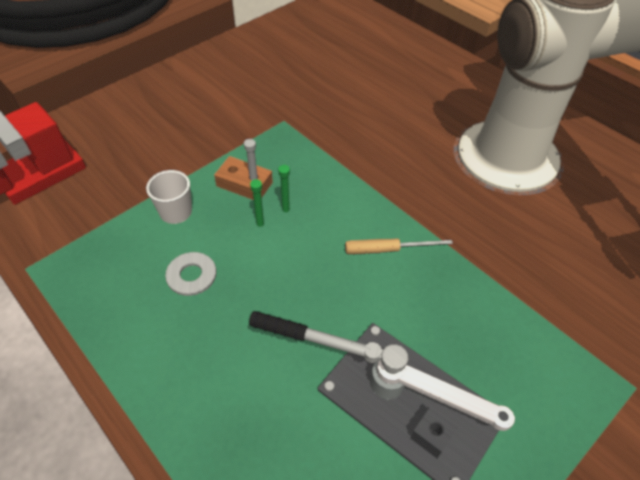

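View pics/side0.png

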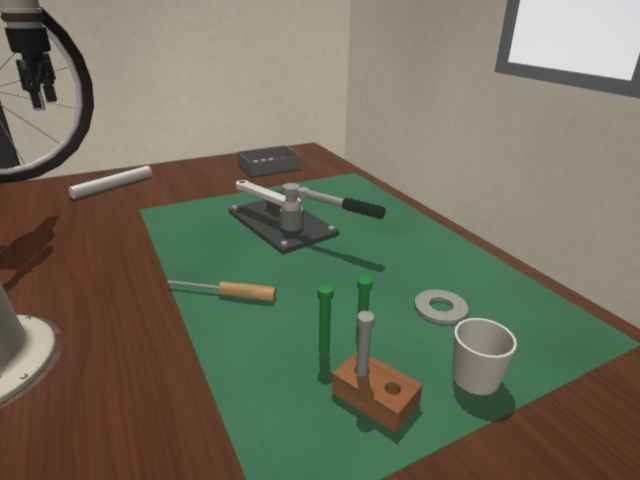

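The scene view shows the peg head near (250,145) in the wooden block, with two green look-alikes at (257,185) and (285,170). The bolt is at (394,358), the grip at (278,326), the hole at (437,429) and the crank end at (503,416). In the side view the peg head is at (365,318) and the grip at (363,208).

```bash
python3 - <<'E'
from h import *
a=cam('scene'); b=cam('side')
A=a['pixels'][:,:,::-1]; B=b['pixels'][:,:,::-1]
c1=cv2.resize(A[310:470,240:520],None,fx=2.85,fy=2.85,interpolation=cv2.INTER_CUBIC)
c2=cv2.resize(A[130:235,205:305],None,fx=4,fy=4,interpolation=cv2.INTER_CUBIC)[:, :400]
c3=cv2.resize(B[270:430,300:430],None,fx=3,fy=3,interpolation=cv2.INTER_CUBIC)
cv2.imwrite('pics/c1.png',c1)
h=480;cv2.imwrite('pics/c23.png',np.hstack([cv2.copyMakeBorder(c2,0,h-c2.shape[0],0,0,0),c3[:h]]))
print('peg head',two(a,(250,144),b,(365,317)))
print('bolt top',two(a,(394,354),b,(291,188)))
for n,p,z in(('axis shell',(394,354),.12),('grip',(278,326),.1),('hingepin',(373,350),.11),('hole',(437,429),.047),('crankend',(504,417),.074),('hold',(243,174),.035)): print(n,onz(a,*p,z))
print('grip2',two(a,(278,326),b,(363,208)))
# grip black mask
m=(A.max(2)<45).astype(np.uint8); n,l,s,cc=cv2.connectedComponentsWithStats(m[300:350,240:320]); print(s,cc)
E
```

```text
peg head (array([ 0.47095347, -0.28652861,  0.12326062]), np.float64(0.00014212528954273668))
bolt top (array([0.57905021, 0.17962969, 0.10727077]), np.float64(0.001944690476905376))
axis shell [0.58387195 0.18311515 0.12      ]
grip [0.67014678 0.03246875 0.1       ]
hingepin [0.59709346 0.15655684 0.11      ]
hole [0.59072377 0.28462058 0.047     ]
crankend [0.51951369 0.33800669 0.074     ]
hold [ 0.48135301 -0.30805382  0.035     ]
grip2 (array([0.67073874, 0.03299249, 0.10139277]), np.float64(0.0003608050739053428))
[[   0    0   80   50 3540]
 [  10   13   56   27  458]
 [  11   19    1    1    1]
 [  61   29    1    1    1]] [[39.87033898 24.28079096]
 [36.65283843 26.19650655]
 [11.         19.        ]
 [61.         29.        ]]
```

View pics/c1.png

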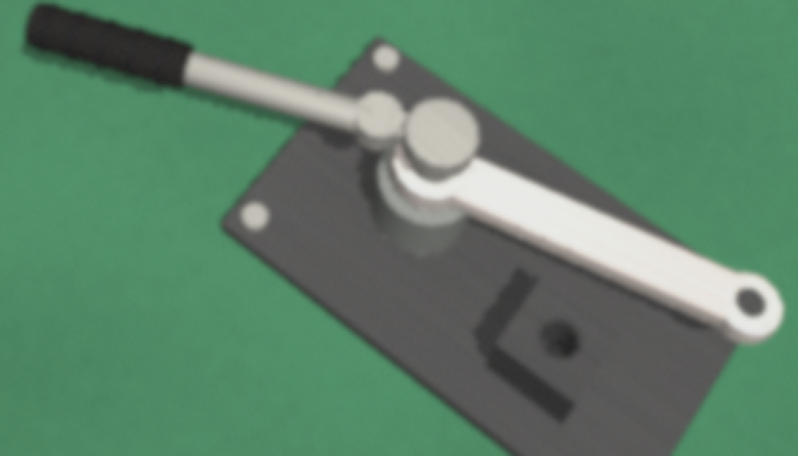

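View pics/c23.png

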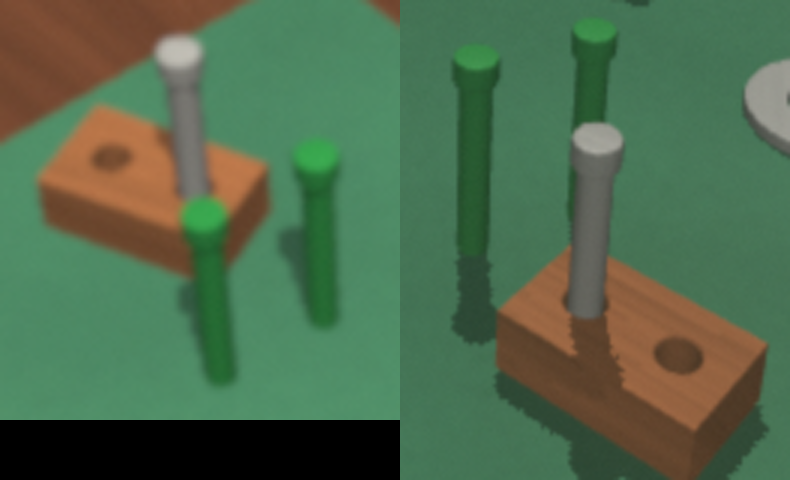

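The crops show the hole mouth at (436.5,428.6), the bolt head top at (395,355.6), the peg head top at scene (250,142) and side (365.7,316), and the green heads close beside it.

```bash
python3 - <<'E'
from h import *
a=cam('scene'); b=cam('side')
P,e=two(a,(250,142),b,(365.7,316)); print('peg',P,e)
for s in((256.3,183.3),(283.8,168.8)):
  for t in((325,289),(364.7,281)): print('green',two(a,s,b,t),onz(a,*s,.115))
print('pegbase in side at z.035',onz(b,300+187/3,270+308/3,.035), onz(a,205+194/4,130+190/4,.035))
print('screwdr',onz(a,348,247,.012),onz(a,452,241,.005))
ax=onz(a,395.1,355.6,.115);print(ax, proj(b,ax))
h=onz(a,436.5,428.6,.047);print('hole',h, 'gripends',onz(a,252,320,.1),onz(a,305,332,.1))
# move numbers to peg
s=sense();q=s['tcp_rot'];M=R.from_quat([*q[1:],q[0]]).as_matrix()
print(M.round(3)); print('delta tool units',M.T@(P-s['tool_pos'])/.3, np.degrees(np.arctan2(M[1,0],M[0,0])))
E
```

```text
peg [ 0.46997801 -0.28826185  0.12639724] 0.0012736186557526983
green (array([ 0.49075789, -0.20214571,  0.10404766]), np.float64(0.053909979335271765)) [ 0.52058081 -0.20597347  0.115     ]
green (array([ 0.52086621, -0.20690381,  0.11437668]), np.float64(0.0015129091676699261)) [ 0.52058081 -0.20597347  0.115     ]
green (array([ 0.46081998, -0.20091915,  0.11530402]), np.float64(6.955053740489929e-05)) [ 0.46066093 -0.20117657  0.115     ]
green (array([ 0.49013224, -0.20635869,  0.12699357]), np.float64(0.05278587417622777)) [ 0.46066093 -0.20117657  0.115     ]
pegbase in side at z.035 [ 0.47018438 -0.29097711  0.035     ] [ 0.47164654 -0.28632811  0.035     ]
screwdr [ 0.43913425 -0.04737712  0.012     ] [0.2782083  0.06998887 0.005     ]
[0.58226513 0.18459928 0.115     ] [290.91586305 183.51269537]
hole [0.59081501 0.28378276 0.047     ] gripends [ 0.69271932 -0.00125006  0.1       ] [0.64680767 0.0666705  0.1       ]
[[ 0.255  0.967 -0.   ]
 [ 0.967 -0.255 -0.   ]
 [-0.    -0.    -1.   ]]
delta tool units [-2.44573159  1.75988562  0.34983462] 75.22894976478386
```

Call:
jog_arm:
  series:
    - {"x": -0.12, "y": 0.09, "rz": 0.06, "gripper": 0.6}
    - {"x": -0.26, "y": 0.19, "rz": 0.13, "gripper": 0.6}
    - {"x": -0.4, "y": 0.29, "rz": 0.2, "gripper": 0.6}
    - {"x": -0.53, "y": 0.38, "rz": 0.27, "gripper": 0.6}
    - {"x": -0.66, "y": 0.475, "rz": 0.34, "gripper": 0.6}
    - {"x": -0.78, "y": 0.56, "rz": 0.41, "gripper": 0.6}
    - {"x": -0.9, "y": 0.65, "rz": 0.48, "gripper": 0.6}
    - {"x": -0.98, "y": 0.705, "rz": 0.5, "gripper": 0.6}

```text
$.series[0]: bad value
```

```bash
cat >> h.py <<'E'
def to(p,yaw=None):
    s=sense();q=s['tcp_rot'];M=R.from_quat([*q[1:],q[0]]).as_matrix()
    y0=np.degrees(np.arctan2(M[1,0],M[0,0])); st(); print('yaw',y0,'z axis',M[:,2].round(4)); print('d units',(M.T@(np.array(p)-s['tool_pos'])/.3).round(4), 'rz',None if yaw is None else (y0-yaw)/90)
E
python3 -c "
from h import *
to([.470,-.2885,.2],0)"
```

```text
{'t': np.float64(0.35), 'tool_pos': array([0.1465, 0.5559, 0.2311]), 'tcp_rot': array([ 1.000e-04,  7.921e-01,  6.103e-01, -2.000e-04]), 'force': array([ 0.014 , -0.3192,  1.108 ]), 'ft_torque': array([ 0.0153, -0.045 , -0.0069]), 'gripper_width': np.float64(0.0856), 'joint_pos': array([ 1.1029,  0.1586,  1.5973, -0.    ,  1.3862, -0.2101])}
yaw 75.22894976478386 z axis [-2.e-04 -4.e-04 -1.e+00]
d units [-2.4466  1.7601  0.1045] rz 0.8358772196087096
```

Call:
jog_arm:
  series:
    - {"x": -0.12, "y": 0.09, "z": 0, "rx": 0, "ry": 0, "rz": 0.06, "gripper": 0.6}
    - {"x": -0.26, "y": 0.19, "z": 0, "rx": 0, "ry": 0, "rz": 0.13, "gripper": 0.6}
    - {"x": -0.4, "y": 0.29, "z": 0, "rx": 0, "ry": 0, "rz": 0.2, "gripper": 0.6}
    - {"x": -0.53, "y": 0.38, "z": 0, "rx": 0, "ry": 0, "rz": 0.27, "gripper": 0.6}
    - {"x": -0.66, "y": 0.475, "z": 0, "rx": 0, "ry": 0, "rz": 0.34, "gripper": 0.6}
    - {"x": -0.78, "y": 0.56, "z": 0, "rx": 0, "ry": 0, "rz": 0.41, "gripper": 0.6}
    - {"x": -0.9, "y": 0.65, "z": 0, "rx": 0, "ry": 0, "rz": 0.48, "gripper": 0.6}
    - {"x": -0.98, "y": 0.705, "z": 0, "rx": 0, "ry": 0, "rz": 0.5, "gripper": 0.6}

```text
t: 1.15
tool_pos: [0.2768, 0.2156, 0.2315]
tcp_rot: [0.0, 0.966, 0.259, 0.001]
force: [0.3, 0.2, 0.2]
gripper_width: 0.0511
```

```bash
python3 -c "
from h import *
to([.470,-.2885,.2],0)"
```

```text
{'t': np.float64(1.15), 'tool_pos': array([0.2768, 0.2156, 0.2315]), 'tcp_rot': array([3.000e-04, 9.660e-01, 2.585e-01, 6.000e-04]), 'force': array([0.2954, 0.1843, 0.2013]), 'ft_torque': array([ 0.0282, -0.009 , -0.022 ]), 'gripper_width': np.float64(0.0511), 'joint_pos': array([ 3.1370e-01, -4.9110e-01,  2.1657e+00, -6.0000e-04,  1.4657e+00,
       -2.0920e-01])}
yaw 29.966326644065237 z axis [ 1.3e-03 -2.0e-04 -1.0e+00]
d units [-0.2816  1.7774  0.1061] rz 0.3329591849340582
```

Call:
jog_arm:
  series:
    - {"x": -0.02, "y": 0.13, "z": 0, "rx": 0, "ry": 0, "rz": 0.05, "gripper": 0.6}
    - {"x": -0.04, "y": 0.28, "z": 0, "rx": 0, "ry": 0, "rz": 0.1, "gripper": 0.6}
    - {"x": -0.07, "y": 0.43, "z": 0, "rx": 0, "ry": 0, "rz": 0.15, "gripper": 0.6}
    - {"x": -0.09, "y": 0.58, "z": 0, "rx": 0, "ry": 0, "rz": 0.2, "gripper": 0.6}
    - {"x": -0.11, "y": 0.72, "z": 0, "rx": 0, "ry": 0, "rz": 0.25, "gripper": 0.6}
    - {"x": -0.13, "y": 0.84, "z": 0, "rx": 0, "ry": 0, "rz": 0.3, "gripper": 0.6}
    - {"x": -0.15, "y": 0.94, "z": 0, "rx": 0, "ry": 0, "rz": 0.333, "gripper": 0.6}
    - {"x": -0.15, "y": 0.98, "z": 0, "rx": 0, "ry": 0, "rz": 0.333, "gripper": 0.6}

```text
t: 1.95
tool_pos: [0.3857, -0.0612, 0.2314]
tcp_rot: [0.0, 1.0, 0.0, 0.0]
force: [0.1, -0.6, 0.6]
gripper_width: 0.0516
```

```bash
python3 -c "
from h import *
to([.470,-.2885,.2],0)"
```

```text
{'t': np.float64(1.95), 'tool_pos': array([ 0.3857, -0.0612,  0.2314]), 'tcp_rot': array([3.e-04, 1.e+00, 4.e-04, 0.e+00]), 'force': array([ 0.076 , -0.6076,  0.6386]), 'ft_torque': array([ 0.038 ,  0.0366, -0.0381]), 'gripper_width': np.float64(0.0516), 'joint_pos': array([-4.6910e-01, -3.5780e-01,  2.0741e+00, -5.0000e-04,  1.4249e+00,
       -4.6970e-01])}
yaw 0.041955378521740395 z axis [ 1.e-04 -6.e-04 -1.e+00]
d units [0.2804 0.7578 0.1052] rz 0.00046617087246378217
```

Call:
jog_arm:
  series:
    - {"x": 0.04, "y": 0.12, "z": 0.02, "rx": 0, "ry": 0, "rz": 0, "gripper": 0.6}
    - {"x": 0.1, "y": 0.26, "z": 0.04, "rx": 0, "ry": 0, "rz": 0, "gripper": 0.6}
    - {"x": 0.15, "y": 0.41, "z": 0.06, "rx": 0, "ry": 0, "rz": 0, "gripper": 0.6}
    - {"x": 0.2, "y": 0.55, "z": 0.08, "rx": 0, "ry": 0, "rz": 0, "gripper": 0.6}
    - {"x": 0.24, "y": 0.66, "z": 0.1, "rx": 0, "ry": 0, "rz": 0, "gripper": 0.6}
    - {"x": 0.27, "y": 0.73, "z": 0.105, "rx": 0, "ry": 0, "rz": 0, "gripper": 0.6}
    - {"x": 0.28, "y": 0.758, "z": 0.105, "rx": 0, "ry": 0, "rz": 0, "gripper": 0.6}
    - {"x": 0.28, "y": 0.758, "z": 0.105, "rx": 0, "ry": 0, "rz": 0, "gripper": 0.6}

```text
t: 2.75
tool_pos: [0.4706, -0.2858, 0.1997]
tcp_rot: [-0.0, 1.0, 0.002, -0.0]
force: [-1.3, 0.1, 0.8]
gripper_width: 0.0512
```

```bash
python3 -c "
from h import *
c=cam('wrist'); save(c,'pics/w1.png'); print(proj(c,[.47,-.2885,.1255]))
to([.470,-.2885,.077],0)"
```

```text
[317.33131955 257.56404746]
{'t': np.float64(2.8), 'tool_pos': array([ 0.4704, -0.285 ,  0.1999]), 'tcp_rot': array([-4.0e-04,  1.0e+00,  2.7e-03, -1.0e-04]), 'force': array([-0.4329, -0.6557,  0.3626]), 'ft_torque': array([-0.0325,  0.0207,  0.0205]), 'gripper_width': np.float64(0.0513), 'joint_pos': array([-7.6460e-01,  1.2000e-01,  1.7029e+00,  4.0000e-04,  1.3194e+00,
       -7.7020e-01])}
yaw 0.3134258358248651 z axis [-2.e-04  7.e-04 -1.e+00]
d units [-0.0014  0.0121  0.4095] rz 0.0034825092869429455
```

View pics/w1.png

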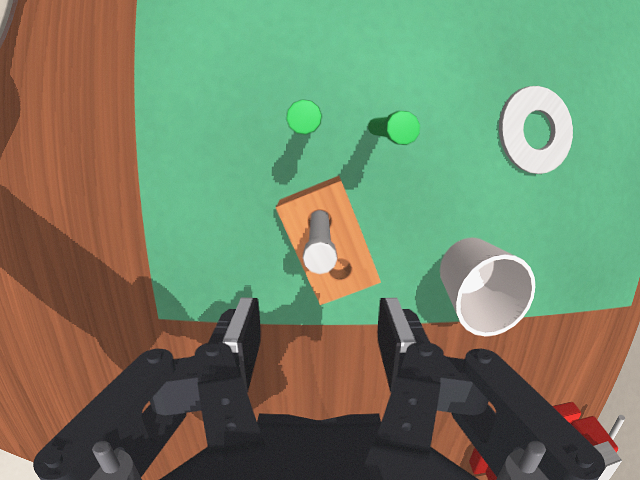

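The wrist view shows the steel head at (320.5,258) against a prediction of (317,258), so the estimate is good to about 1.5 mm. The greens at (304,117) and (403,128) are clear of the fingers.

Call:
jog_arm:
  series:
    - {"x": 0.003, "y": 0.004, "z": 0.06, "rx": 0, "ry": 0, "rz": 0, "gripper": 0.6}
    - {"x": 0.003, "y": 0.004, "z": 0.12, "rx": 0, "ry": 0, "rz": 0, "gripper": 0.6}
    - {"x": 0.003, "y": 0.004, "z": 0.18, "rx": 0, "ry": 0, "rz": 0, "gripper": 0.6}
    - {"x": 0.003, "y": 0.004, "z": 0.24, "rx": 0, "ry": 0, "rz": 0, "gripper": 0.6}
    - {"x": 0.003, "y": 0.004, "z": 0.3, "rx": 0, "ry": 0, "rz": 0, "gripper": 0.6}
    - {"x": 0.003, "y": 0.004, "z": 0.35, "rx": 0, "ry": 0, "rz": 0, "gripper": 0.6}
    - {"x": 0.003, "y": 0.004, "z": 0.39, "rx": 0, "ry": 0, "rz": 0, "gripper": 0.6}
    - {"x": 0.003, "y": 0.004, "z": 0.41, "rx": 0, "ry": 0, "rz": 0, "gripper": 0.6}

```text
t: 3.6
tool_pos: [0.4708, -0.2861, 0.0758]
tcp_rot: [-0.001, 1.0, 0.003, -0.0]
force: [-0.3, 0.1, -0.7]
gripper_width: 0.0513
```

```bash
python3 -c "
from h import *
to([.471,-.2885,.077],0)"
```

```text
{'t': np.float64(3.6), 'tool_pos': array([ 0.4708, -0.2861,  0.0758]), 'tcp_rot': array([-5.0e-04,  1.0e+00,  2.6e-03, -5.0e-04]), 'force': array([-0.2554,  0.1125, -0.6681]), 'ft_torque': array([-0.0273,  0.0321, -0.0122]), 'gripper_width': np.float64(0.0513), 'joint_pos': array([-7.6550e-01,  2.7270e-01,  1.7923e+00,  1.0000e-04,  1.0780e+00,
       -7.7070e-01])}
yaw 0.2987745131466777 z axis [-0.001  0.001 -1.   ]
d units [ 0.0005  0.0079 -0.0039] rz 0.0033197168127408632
```

Call:
jog_arm:
  series:
    - {"x": 0, "y": 0.008, "z": -0.004, "rx": 0, "ry": 0, "rz": 0, "gripper": 0.6}
    - {"x": 0, "y": 0.008, "z": -0.004, "rx": 0, "ry": 0, "rz": 0, "gripper": 0.4}
    - {"x": 0, "y": 0.008, "z": -0.004, "rx": 0, "ry": 0, "rz": 0, "gripper": 0.1}
    - {"x": 0, "y": 0.008, "z": -0.004, "rx": 0, "ry": 0, "rz": 0, "gripper": 0.0}
    - {"x": 0, "y": 0.008, "z": -0.004, "rx": 0, "ry": 0, "rz": 0, "gripper": 0.0}
    - {"x": 0, "y": 0.008, "z": -0.004, "rx": 0, "ry": 0, "rz": 0, "gripper": 0.0}
    - {"x": 0, "y": 0.008, "z": -0.004, "rx": 0, "ry": 0, "rz": 0, "gripper": 0.0}
    - {"x": 0, "y": 0.008, "z": -0.004, "rx": 0, "ry": 0, "rz": 0, "gripper": 0.0}

```text
t: 4.4
tool_pos: [0.4719, -0.2902, 0.0791]
tcp_rot: [0.001, 1.0, 0.002, 0.001]
force: [-0.5, 0.3, 5.8]
gripper_width: 0.0189
```

Call:
jog_arm:
  series:
    - {"x": 0, "y": 0, "z": -0.02, "rx": 0, "ry": 0, "rz": 0, "gripper": 0}
    - {"x": 0, "y": 0, "z": -0.06, "rx": 0, "ry": 0, "rz": 0, "gripper": 0}
    - {"x": 0, "y": 0, "z": -0.12, "rx": 0, "ry": 0, "rz": 0, "gripper": 0}
    - {"x": 0, "y": 0, "z": -0.22, "rx": 0, "ry": 0, "rz": 0, "gripper": 0}
    - {"x": 0, "y": 0, "z": -0.34, "rx": 0, "ry": 0, "rz": 0, "gripper": 0}
    - {"x": 0, "y": 0, "z": -0.46, "rx": 0, "ry": 0, "rz": 0, "gripper": 0}
    - {"x": 0, "y": 0, "z": -0.54, "rx": 0, "ry": 0, "rz": 0, "gripper": 0}
    - {"x": 0, "y": 0, "z": -0.57, "rx": 0, "ry": 0, "rz": 0, "gripper": 0}

```text
t: 5.2
tool_pos: [0.4722, -0.2904, 0.2528]
tcp_rot: [0.002, 1.0, 0.002, 0.002]
force: [0.3, -0.3, -1.3]
gripper_width: 0.0188
```

```bash
python3 -c "
from h import *
a=cam('scene');b=cam('side')
A=a['pixels'][:,:,::-1];B=b['pixels'][:,:,::-1]
s=sense()['tool_pos']
u=proj(a,s);v=proj(b,s);print(u,v)
f=lambda I,p:cv2.resize(cv2.getRectSubPix(np.ascontiguousarray(I),(110,140),tuple(map(float,p))),None,fx=3.5,fy=3.5,interpolation=cv2.INTER_CUBIC)
cv2.imwrite('pics/lift.png',np.hstack([f(A,u),f(B,v)]))
to([.591,.284,.25],84)"
```

```text
[242.00769859  86.24189271] [373.90131783 225.76523648]
{'t': np.float64(5.3), 'tool_pos': array([ 0.4716, -0.2898,  0.2503]), 'tcp_rot': array([8.0e-04, 1.0e+00, 2.3e-03, 9.0e-04]), 'force': array([-0.0277, -0.569 , -1.1348]), 'ft_torque': array([-0.0409,  0.0093,  0.0057]), 'gripper_width': np.float64(0.019), 'joint_pos': array([-0.7694,  0.0883,  1.636 ,  0.    ,  1.4149, -0.774 ])}
yaw 0.26429782658703993 z axis [ 0.0018 -0.0017 -1.    ]
d units [ 4.067e-01 -1.911e+00 -1.500e-03] rz -0.9303966908156995
```

View pics/lift.png

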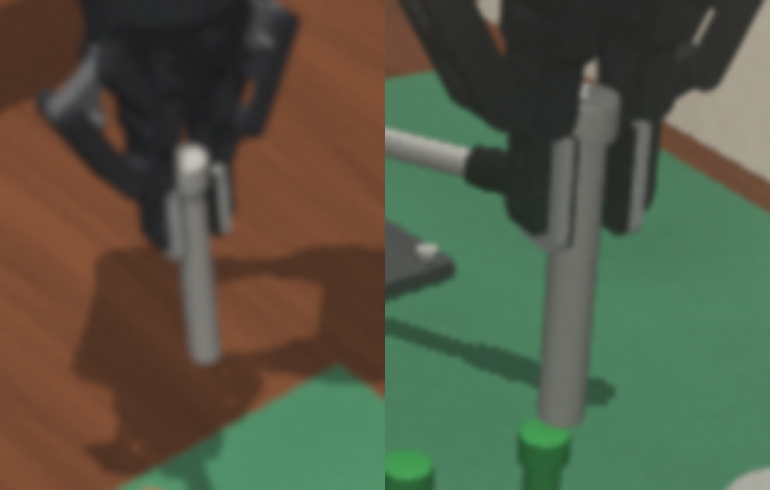

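The peg is lifted, held just under the head. In the crops the head is at (191,158) and (215,95) and the foot at (204,358) and (177,418). I'll check the tilt.

```bash
python3 -c "
from h import *
a=cam('scene');b=cam('side')
u=np.array([242.0,86.24]);v=np.array([373.9,225.77])
f=lambda c,x,y:c+(np.array([x,y])+.5)/3.5-.5-np.array([109/2,139/2])
T,e=two(a,f(u,191,156),b,f(v,215,92));F,e2=two(a,f(u,204,355),b,f(v,177,415))
print(T,e,F,e2,T-F,np.linalg.norm(T-F),F-sense()['tool_pos'])
"
```

```text
[ 0.47271765 -0.28758651  0.3002483 ] 0.00763883628068856 [ 0.47294918 -0.28767422  0.18541759] 0.0009779500549509997 [-2.31524892e-04  8.77112407e-05  1.14830713e-01] 0.11483097975417515 [ 0.00237531  0.00120436 -0.06192304]
```

Call:
jog_arm:
  series:
    - {"x": 0.02, "y": -0.08, "z": 0, "rx": 0, "ry": 0, "rz": -0.04, "gripper": 0}
    - {"x": 0.05, "y": -0.22, "z": 0, "rx": 0, "ry": 0, "rz": -0.12, "gripper": 0}
    - {"x": 0.08, "y": -0.37, "z": 0, "rx": 0, "ry": 0, "rz": -0.21, "gripper": 0}
    - {"x": 0.11, "y": -0.52, "z": 0, "rx": 0, "ry": 0, "rz": -0.3, "gripper": 0}
    - {"x": 0.14, "y": -0.67, "z": 0, "rx": 0, "ry": 0, "rz": -0.39, "gripper": 0}
    - {"x": 0.17, "y": -0.81, "z": 0, "rx": 0, "ry": 0, "rz": -0.48, "gripper": 0}
    - {"x": 0.19, "y": -0.92, "z": 0, "rx": 0, "ry": 0, "rz": -0.56, "gripper": 0}
    - {"x": 0.2, "y": -0.98, "z": 0, "rx": 0, "ry": 0, "rz": -0.6, "gripper": 0}

```text
t: 6.2
tool_pos: [0.5288, 0.0077, 0.2466]
tcp_rot: [-0.002, 0.888, 0.459, -0.001]
force: [0.3, -1.1, -1.0]
gripper_width: 0.0192
```

```bash
python3 -c "
from h import *
to([.590,.283,.22],84)"
```

```text
{'t': np.float64(6.2), 'tool_pos': array([0.5288, 0.0077, 0.2466]), 'tcp_rot': array([-0.0017,  0.8885,  0.4589, -0.0015]), 'force': array([ 0.2527, -1.114 , -0.968 ]), 'ft_torque': array([-0.0131,  0.004 , -0.007 ]), 'gripper_width': np.float64(0.0192), 'joint_pos': array([-2.1450e-01,  3.1000e-02,  1.7033e+00,  7.0000e-04,  1.4117e+00,
       -1.1681e+00])}
yaw 54.63438109286876 z axis [-0.0042  0.0016 -1.    ]
d units [ 0.8664 -0.3642  0.0892] rz -0.3262846545236805
```

Call:
jog_arm:
  series:
    - {"x": 0.06, "y": -0.02, "z": 0, "rx": 0, "ry": 0, "rz": -0.04, "gripper": 0}
    - {"x": 0.18, "y": -0.07, "z": 0, "rx": 0, "ry": 0, "rz": -0.1, "gripper": 0}
    - {"x": 0.32, "y": -0.13, "z": 0, "rx": 0, "ry": 0, "rz": -0.16, "gripper": 0}
    - {"x": 0.46, "y": -0.19, "z": 0, "rx": 0, "ry": 0, "rz": -0.22, "gripper": 0}
    - {"x": 0.6, "y": -0.25, "z": 0.02, "rx": 0, "ry": 0, "rz": -0.28, "gripper": 0}
    - {"x": 0.73, "y": -0.31, "z": 0.04, "rx": 0, "ry": 0, "rz": -0.32, "gripper": 0}
    - {"x": 0.82, "y": -0.35, "z": 0.07, "rx": 0, "ry": 0, "rz": -0.326, "gripper": 0}
    - {"x": 0.86, "y": -0.363, "z": 0.09, "rx": 0, "ry": 0, "rz": -0.326, "gripper": 0}

```text
t: 7.0
tool_pos: [0.5905, 0.2802, 0.2183]
tcp_rot: [-0.001, 0.745, 0.668, -0.002]
force: [0.6, -0.8, -1.4]
gripper_width: 0.0188
```

```bash
python3 -c "
from h import *
to([.590,.283,.14],84)"
```

```text
{'t': np.float64(7.0), 'tool_pos': array([0.5905, 0.2802, 0.2183]), 'tcp_rot': array([-0.0015,  0.7445,  0.6676, -0.0022]), 'force': array([ 0.641 , -0.7767, -1.4397]), 'ft_torque': array([ 0.017 , -0.    ,  0.0243]), 'gripper_width': np.float64(0.0188), 'joint_pos': array([ 2.5820e-01,  3.7210e-01,  1.3662e+00,  6.0000e-04,  1.4085e+00,
       -1.2039e+00])}
yaw 83.76487822227587 z axis [-5.2e-03 -7.0e-04 -1.0e+00]
d units [ 0.0096 -0.0015  0.261 ] rz -0.0026124641969347963
```

Call:
jog_arm:
  series:
    - {"x": 0.003, "y": 0, "z": 0.04, "rx": 0, "ry": 0, "rz": 0, "gripper": 0}
    - {"x": 0.003, "y": 0, "z": 0.1, "rx": 0, "ry": 0, "rz": 0, "gripper": 0}
    - {"x": 0.003, "y": 0, "z": 0.16, "rx": 0, "ry": 0, "rz": 0, "gripper": 0}
    - {"x": 0.003, "y": 0, "z": 0.21, "rx": 0, "ry": 0, "rz": 0, "gripper": 0}
    - {"x": 0.003, "y": 0, "z": 0.24, "rx": 0, "ry": 0, "rz": 0, "gripper": 0}
    - {"x": 0.003, "y": 0, "z": 0.26, "rx": 0, "ry": 0, "rz": 0, "gripper": 0}
    - {"x": 0.003, "y": 0, "z": 0.26, "rx": 0, "ry": 0, "rz": 0, "gripper": 0}
    - {"x": 0.003, "y": 0, "z": 0.26, "rx": 0, "ry": 0, "rz": 0, "gripper": 0}

```text
t: 7.8
tool_pos: [0.5928, 0.2786, 0.1447]
tcp_rot: [0.0, 0.746, 0.666, 0.0]
force: [-0.1, -0.1, -1.7]
gripper_width: 0.0191
```

```bash
python3 -c "
from h import *
to([.590,.283,.14],84)
a=cam('scene');w=cam('wrist')
s=sense()['tool_pos']
f=lambda I,p,k,w,h:cv2.resize(cv2.getRectSubPix(np.ascontiguousarray(I[:,:,::-1]),(w,h),p),None,fx=k,fy=k,interpolation=cv2.INTER_CUBIC)
cv2.imwrite('pics/ins.png',np.hstack([f(a['pixels'],(437.,405.),4,100,120),f(w['pixels'],(320.,230.),2,200,240)]))
print('hole proj',proj(a,[.5908,.2838,.047]),proj(w,[.5908,.2838,.047]),'foot pred',proj(a,s+[0,0,-.0665]),proj(w,s+[0,0,-.0665]))"
```

```text
{'t': np.float64(7.8), 'tool_pos': array([0.5928, 0.2786, 0.1447]), 'tcp_rot': array([3.000e-04, 7.455e-01, 6.665e-01, 5.000e-04]), 'force': array([-0.0531, -0.0716, -1.6821]), 'ft_torque': array([0.0348, 0.0277, 0.0253]), 'gripper_width': np.float64(0.0191), 'joint_pos': array([ 2.5530e-01,  4.3190e-01,  1.4372e+00, -1.0000e-04,  1.2714e+00,
       -1.2036e+00])}
yaw 83.59027104462356 z axis [ 1.1e-03  2.0e-04 -1.0e+00]
d units [ 0.0135 -0.0109  0.0158] rz -0.004552543948627077
hole proj [436.51630348 428.6020221 ] [326.30876573 238.15753486] foot pred [437.12316777 419.32211545] [319.60659591 258.31649505]
```

View pics/ins.png

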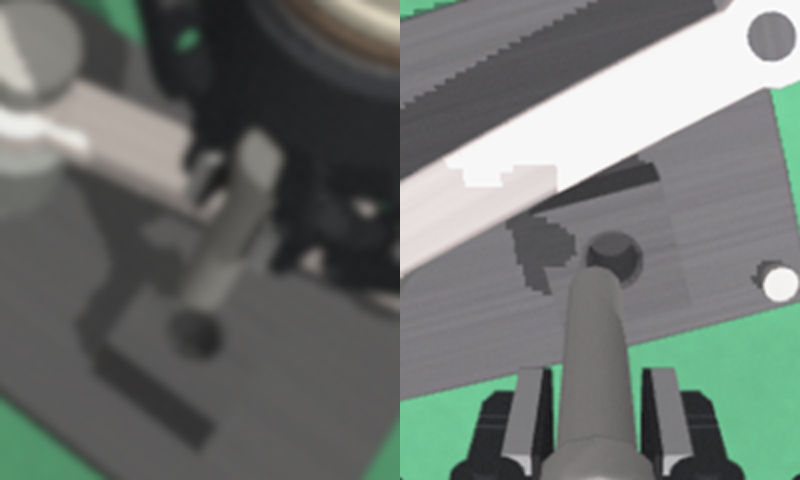

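The scene crop shows the foot at about (439,420) and the hole at (436.2,428.7). In the wrist crop the foot is at about (320.5,254.5) and the hole at (327.5,240).

```bash
python3 -c "
from h import *
to([.590,.283,.14],84)
a=cam('scene');w=cam('wrist')
print('hole',onz(a,436.2,428.7,.047),onz(w,327.5,240,.047));z=sense()['tool_pos'][2]-.0665
print('foot',onz(a,439.2,420,z),onz(w,320.5,254.5,z))
"
```

```text
{'t': np.float64(7.9), 'tool_pos': array([0.593 , 0.2789, 0.1452]), 'tcp_rot': array([5.000e-04, 7.454e-01, 6.666e-01, 9.000e-04]), 'force': array([-0.5371,  0.5052, -1.0654]), 'ft_torque': array([ 0.0165,  0.0093, -0.0345]), 'gripper_width': np.float64(0.0188), 'joint_pos': array([ 0.2556,  0.4316,  1.4367, -0.    ,  1.2713, -1.2036])}
yaw 83.6046872077061 z axis [ 1.9e-03  5.0e-04 -1.0e+00]
d units [ 0.0126 -0.0115  0.0172] rz -0.004392364358821036
hole [0.59124103 0.28359123 0.047     ] [0.59214546 0.28458299 0.047     ]
foot [0.59150512 0.28133924 0.07841601] [0.59065975 0.27976453 0.07841601]
```

Call:
jog_arm:
  series:
    - {"x": 0.013, "y": 0, "z": 0.02, "rx": 0, "ry": 0, "rz": 0, "gripper": 0}
    - {"x": 0.013, "y": 0, "z": 0.04, "rx": 0, "ry": 0, "rz": 0, "gripper": 0}
    - {"x": 0.013, "y": 0, "z": 0.06, "rx": 0, "ry": 0, "rz": 0, "gripper": 0}
    - {"x": 0.013, "y": 0, "z": 0.075, "rx": 0, "ry": 0, "rz": 0, "gripper": 0}
    - {"x": 0.013, "y": 0, "z": 0.085, "rx": 0, "ry": 0, "rz": 0, "gripper": 0}
    - {"x": 0.013, "y": 0, "z": 0.085, "rx": 0, "ry": 0, "rz": 0, "gripper": 0}
    - {"x": 0.013, "y": 0, "z": 0.085, "rx": 0, "ry": 0, "rz": 0, "gripper": 0}
    - {"x": 0.013, "y": 0, "z": 0.085, "rx": 0, "ry": 0, "rz": 0, "gripper": 0}

```text
t: 8.8
tool_pos: [0.593, 0.2826, 0.1189]
tcp_rot: [0.0, 0.745, 0.667, 0.0]
force: [0.4, 0.1, -1.9]
gripper_width: 0.0188
```

```bash
python3 -c "
from h import *
to([.5915,.284,.08],84)
a=cam('scene');w=cam('wrist')
s=sense()['tool_pos']
f=lambda I,p,k,w,h:cv2.resize(cv2.getRectSubPix(np.ascontiguousarray(I[:,:,::-1]),(w,h),p),None,fx=k,fy=k,interpolation=cv2.INTER_CUBIC)
cv2.imwrite('pics/ins2.png',np.hstack([f(a['pixels'],(437.,415.),6,66,80),f(w['pixels'],(320.,245.),4,100,120)]))
"
```

```text
{'t': np.float64(8.8), 'tool_pos': array([0.593 , 0.2826, 0.1189]), 'tcp_rot': array([2.000e-04, 7.455e-01, 6.665e-01, 3.000e-04]), 'force': array([ 0.3568,  0.1434, -1.8625]), 'ft_torque': array([ 0.0039,  0.0492, -0.0002]), 'gripper_width': np.float64(0.0188), 'joint_pos': array([ 0.2611,  0.4637,  1.4484, -0.    ,  1.2288, -1.1979])}
yaw 83.59726055702801 z axis [ 7.e-04  2.e-04 -1.e+00]
d units [ 0.004  -0.0057  0.1297] rz -0.004474882699688799
```

View pics/ins2.png

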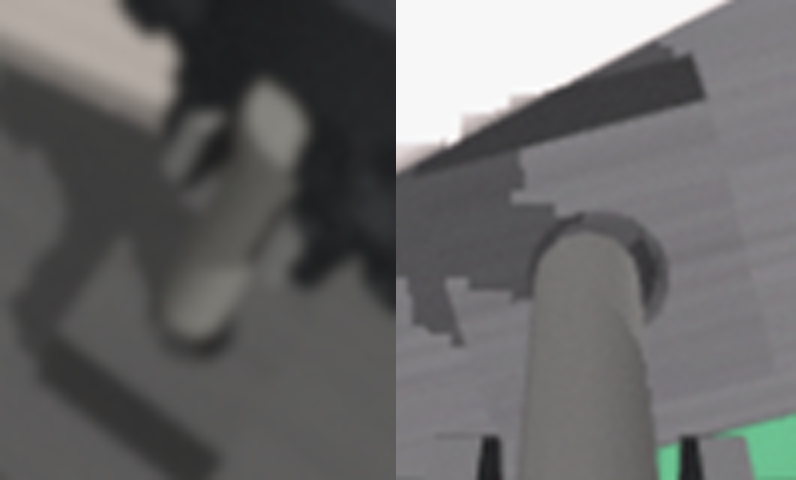

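The peg foot sits just above the mouth. The wrist view shows the hole at about (321.5,254.8) and the foot at (318.5,255.5).

```bash
python3 -c "
from h import *
s=sense()
a=cam('scene');w=cam('wrist')
H=[onz(w,321.5,254.75,.047),onz(a,436.3,428.7,.047)];z=s['tool_pos'][2]-.067
F=[onz(w,318.5,255.5,z),onz(a,404.5+194/6,375.5+317/6,z)]
for h,f in zip(H,F): print(h,f,h-f)
"
```

```text
[0.59270266 0.28388923 0.047     ] [0.59120503 0.28219556 0.05188847] [ 0.00149763  0.00169367 -0.00488847]
[0.59113542 0.2836856  0.047     ] [0.59212741 0.28427503 0.05188847] [-0.00099199 -0.00058943 -0.00488847]
```

Call:
jog_arm:
  series:
    - {"x": 0.003, "y": 0.002, "z": 0.005, "rx": 0, "ry": 0, "rz": 0, "gripper": 0}
    - {"x": 0.003, "y": 0.002, "z": 0.01, "rx": 0, "ry": 0, "rz": 0, "gripper": 0}
    - {"x": 0.003, "y": 0.002, "z": 0.015, "rx": 0, "ry": 0, "rz": 0, "gripper": 0}
    - {"x": 0.003, "y": 0.002, "z": 0.02, "rx": 0, "ry": 0, "rz": 0, "gripper": 0}
    - {"x": 0.003, "y": 0.002, "z": 0.025, "rx": 0, "ry": 0, "rz": 0, "gripper": 0}
    - {"x": 0.003, "y": 0.002, "z": 0.03, "rx": 0, "ry": 0, "rz": 0, "gripper": 0}
    - {"x": 0.003, "y": 0.002, "z": 0.03, "rx": 0, "ry": 0, "rz": 0, "gripper": 0}
    - {"x": 0.003, "y": 0.002, "z": 0.03, "rx": 0, "ry": 0, "rz": 0, "gripper": 0}

```text
t: 9.8
tool_pos: [0.5934, 0.2834, 0.1094]
tcp_rot: [-0.0, 0.745, 0.667, -0.0]
force: [0.3, -0.5, -1.0]
gripper_width: 0.0188
```

```bash
python3 -c "
from h import *
to([.5915,.284,.08],84)"
```

```text
{'t': np.float64(9.8), 'tool_pos': array([0.5934, 0.2834, 0.1094]), 'tcp_rot': array([-0.    ,  0.7455,  0.6665, -0.    ]), 'force': array([ 0.3015, -0.4766, -0.9922]), 'ft_torque': array([ 0.0419,  0.0056, -0.0295]), 'gripper_width': np.float64(0.0188), 'joint_pos': array([ 0.2622,  0.4764,  1.4511, -0.    ,  1.2142, -1.197 ])}
yaw 83.60203854927036 z axis [-1.e-04 -0.e+00 -1.e+00]
d units [ 0.0013 -0.0066  0.0981] rz -0.004421793896995988
```

Call:
jog_arm:
  series:
    - {"x": 0, "y": 0, "z": 0.005, "rx": 0, "ry": 0, "rz": 0, "gripper": 0}
    - {"x": 0, "y": 0, "z": 0.01, "rx": 0, "ry": 0, "rz": 0, "gripper": 0}
    - {"x": 0, "y": 0, "z": 0.015, "rx": 0, "ry": 0, "rz": 0, "gripper": 0}
    - {"x": 0, "y": 0, "z": 0.02, "rx": 0, "ry": 0, "rz": 0, "gripper": 0}
    - {"x": 0, "y": 0, "z": 0.025, "rx": 0, "ry": 0, "rz": 0, "gripper": 0}
    - {"x": 0, "y": 0, "z": 0.03, "rx": 0, "ry": 0, "rz": 0, "gripper": 0}
    - {"x": 0, "y": 0, "z": 0.035, "rx": 0, "ry": 0, "rz": 0, "gripper": 0}
    - {"x": 0, "y": 0, "z": 0.035, "rx": 0, "ry": 0, "rz": 0, "gripper": 0}

```text
t: 10.6
tool_pos: [0.5933, 0.2834, 0.0987]
tcp_rot: [-0.0, 0.745, 0.667, -0.0]
force: [0.7, 1.2, -1.4]
gripper_width: 0.0186
```

Call:
jog_arm:
  series:
    - {"x": 0, "y": 0, "z": 0.01, "rx": 0, "ry": 0, "rz": 0, "gripper": 0}
    - {"x": 0, "y": 0, "z": 0.02, "rx": 0, "ry": 0, "rz": 0, "gripper": 0}
    - {"x": 0, "y": 0, "z": 0.03, "rx": 0, "ry": 0, "rz": 0, "gripper": 0}
    - {"x": 0, "y": 0, "z": 0.038, "rx": 0, "ry": 0, "rz": 0, "gripper": 0}
    - {"x": 0, "y": 0, "z": 0.046, "rx": 0, "ry": 0, "rz": 0, "gripper": 0}
    - {"x": 0, "y": 0, "z": 0.052, "rx": 0, "ry": 0, "rz": 0, "gripper": 0}
    - {"x": 0, "y": 0, "z": 0.058, "rx": 0, "ry": 0, "rz": 0, "gripper": 0}
    - {"x": 0, "y": 0, "z": 0.058, "rx": 0, "ry": 0, "rz": 0, "gripper": 0}

```text
t: 11.4
tool_pos: [0.5934, 0.2833, 0.0814]
tcp_rot: [-0.0, 0.745, 0.667, -0.0]
force: [0.1, 0.9, -1.4]
gripper_width: 0.0189
```

Call:
jog_arm:
  series:
    - {"x": 0, "y": 0, "z": 0.003, "rx": 0, "ry": 0, "rz": 0, "gripper": 0}
    - {"x": 0, "y": 0, "z": 0.006, "rx": 0, "ry": 0, "rz": 0, "gripper": 0}
    - {"x": 0, "y": 0, "z": 0.009, "rx": 0, "ry": 0, "rz": 0, "gripper": 0}
    - {"x": 0, "y": 0, "z": 0.009, "rx": 0, "ry": 0, "rz": 0, "gripper": 0}
    - {"x": 0, "y": 0, "z": 0.012, "rx": 0, "ry": 0, "rz": 0, "gripper": 0}
    - {"x": 0, "y": 0, "z": 0.012, "rx": 0, "ry": 0, "rz": 0, "gripper": 0}
    - {"x": 0, "y": 0, "z": 0.012, "rx": 0, "ry": 0, "rz": 0, "gripper": 0}
    - {"x": 0, "y": 0, "z": 0.012, "rx": 0, "ry": 0, "rz": 0, "gripper": 0}

```text
t: 12.2
tool_pos: [0.5957, 0.2837, 0.0811]
tcp_rot: [0.001, 0.745, 0.667, 0.002]
force: [-1.4, -0.9, 9.2]
gripper_width: 0.0189
```

Call:
jog_arm:
  series:
    - {"x": 0, "y": 0, "z": 0, "rx": 0, "ry": 0, "rz": 0, "gripper": 0.1}
    - {"x": 0, "y": 0, "z": 0, "rx": 0, "ry": 0, "rz": 0, "gripper": 0.25}
    - {"x": 0, "y": 0, "z": 0, "rx": 0, "ry": 0, "rz": 0, "gripper": 0.4}
    - {"x": 0, "y": 0, "z": 0, "rx": 0, "ry": 0, "rz": 0, "gripper": 0.45}
    - {"x": 0, "y": 0, "z": 0, "rx": 0, "ry": 0, "rz": 0, "gripper": 0.45}
    - {"x": 0, "y": 0, "z": -0.05, "rx": 0, "ry": 0, "rz": 0, "gripper": 0.45}
    - {"x": 0, "y": 0, "z": -0.15, "rx": 0, "ry": 0, "rz": 0, "gripper": 0.45}
    - {"x": 0, "y": 0, "z": -0.26, "rx": 0, "ry": 0, "rz": 0, "gripper": 0.45}

```text
t: 13.0
tool_pos: [0.5928, 0.2832, 0.1567]
tcp_rot: [-0.0, 0.745, 0.667, -0.001]
force: [0.2, 0.0, -0.4]
gripper_width: 0.0385
```

```bash
python3 -c "
from h import *
a=cam('scene');b=cam('side');w=cam('wrist')
f=lambda I,p,k,w,h:cv2.resize(cv2.getRectSubPix(np.ascontiguousarray(I[:,:,::-1]),(w,h),p),None,fx=k,fy=k,interpolation=cv2.INTER_CUBIC)
p=[.592,.2838,.127]
print(proj(a,p),proj(b,p),proj(w,p))
cv2.imwrite('pics/home.png',np.hstack([f(a['pixels'],(430.,400.),3,80,150),f(b['pixels'],(270.,200.),3,80,150),f(w['pixels'],(320.,240.),1.5,200,300)]))
to([.67,.033,.18])
"
```

```text
[447.78398541 408.74720403] [277.13957749 163.96746161] [316.9775147  268.92673964]
{'t': np.float64(13.15), 'tool_pos': array([0.5957, 0.284 , 0.1606]), 'tcp_rot': array([0.0017, 0.7455, 0.6665, 0.0033]), 'force': array([-0.2229, -1.0676, -0.4389]), 'ft_torque': array([ 0.0193, -0.0284, -0.031 ]), 'gripper_width': np.float64(0.0381), 'joint_pos': array([ 0.2622,  0.4245,  1.4145, -0.    ,  1.2953, -1.1969])}
yaw 83.60106559500704 z axis [ 0.0072  0.0019 -1.    ]
d units [-0.8037  0.3397 -0.0646] rz None
```

View pics/home.png

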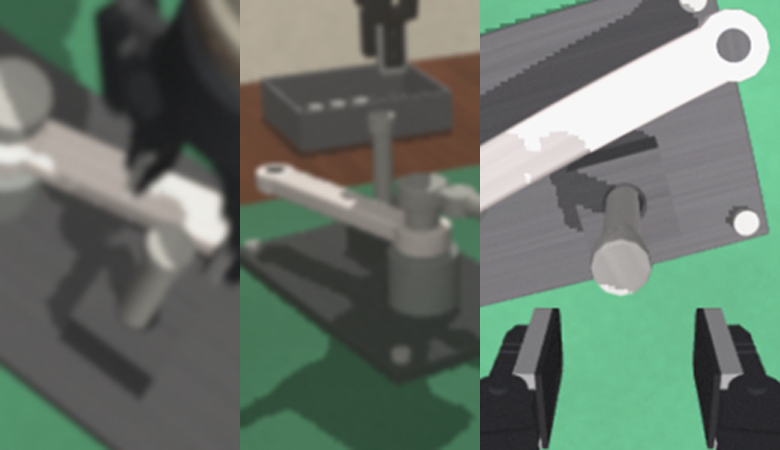

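The peg looks home: the head top is seen at scene (446.5,407.2) and side (277.8,163.8), against (447.8,408.7) and (277.1,164.0) predicted for a home peg. Next I move to the far side of the grip.

Call:
jog_arm:
  series:
    - {"x": 0, "y": 0, "z": -0.06, "rx": 0, "ry": 0, "rz": 0, "gripper": 0.3}
    - {"x": -0.08, "y": 0.05, "z": -0.08, "rx": 0, "ry": 0, "rz": -0.08, "gripper": 0}
    - {"x": -0.2, "y": 0.13, "z": -0.08, "rx": 0, "ry": 0, "rz": -0.16, "gripper": 0}
    - {"x": -0.33, "y": 0.21, "z": -0.08, "rx": 0, "ry": 0, "rz": -0.24, "gripper": 0}
    - {"x": -0.46, "y": 0.3, "z": -0.08, "rx": 0, "ry": 0, "rz": -0.32, "gripper": 0}
    - {"x": -0.58, "y": 0.38, "z": -0.08, "rx": 0, "ry": 0, "rz": -0.39, "gripper": 0}
    - {"x": -0.67, "y": 0.44, "z": -0.08, "rx": 0, "ry": 0, "rz": -0.407, "gripper": 0}
    - {"x": -0.717, "y": 0.46, "z": -0.08, "rx": 0, "ry": 0, "rz": -0.407, "gripper": 0}

```text
t: 13.95
tool_pos: [0.707, 0.0513, 0.1788]
tcp_rot: [-0.001, 0.5, 0.866, -0.001]
force: [0.4, 0.0, -0.6]
gripper_width: 0.0
```

```bash
python3 -c "
from h import *
to([.709,.055,.08],120.2)
a=cam('scene');b=cam('side')
print('peg top',two(a,(446.5,407.2),b,(277.8,163.8)))
w=cam('wrist');save(w,'pics/w2.png')
A=np.array([.5823,.1846,.1]);G=np.array([.6705,.0328,.1]);print(proj(w,A),proj(w,G))
"
```

```text
{'t': np.float64(13.95), 'tool_pos': array([0.707 , 0.0513, 0.1788]), 'tcp_rot': array([-6.000e-04,  4.995e-01,  8.663e-01, -5.000e-04]), 'force': array([ 0.3583,  0.0367, -0.6261]), 'ft_torque': array([ 0.0331, -0.0002, -0.0238]), 'gripper_width': np.float64(0.0), 'joint_pos': array([-9.7400e-02,  5.4000e-01,  1.2203e+00, -5.0000e-04,  1.3828e+00,
       -2.1928e+00])}
yaw 120.06493312721267 z axis [-1.5e-03 -3.0e-04 -1.0e+00]
d units [0.0073 0.0126 0.3293] rz -0.0015007430309703787
peg top (array([0.59241735, 0.28138484, 0.12817715]), np.float64(0.0005217450367334825))
[566.19945862 196.10530751] [320.85601526 188.40352531]
```

View pics/w2.png

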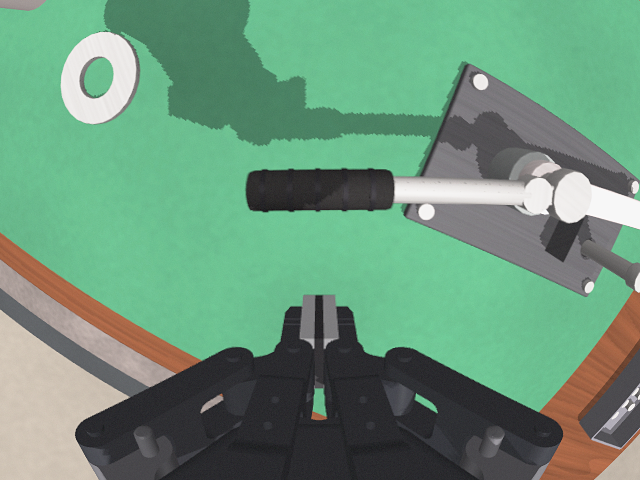

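The wrist view shows the grip centred at (321,189), exactly as predicted, the fingers clear on its far side and the peg standing in the jig. Two-view peg top z is 0.128, so the peg is home.

Call:
jog_arm:
  series:
    - {"x": 0.005, "y": 0.008, "z": 0.03, "rx": 0, "ry": 0, "rz": 0, "gripper": 0}
    - {"x": 0.005, "y": 0.008, "z": 0.08, "rx": 0, "ry": 0, "rz": 0, "gripper": 0}
    - {"x": 0.005, "y": 0.008, "z": 0.14, "rx": 0, "ry": 0, "rz": 0, "gripper": 0}
    - {"x": 0.005, "y": 0.008, "z": 0.2, "rx": 0, "ry": 0, "rz": 0, "gripper": 0}
    - {"x": 0.005, "y": 0.008, "z": 0.26, "rx": 0, "ry": 0, "rz": 0, "gripper": 0}
    - {"x": 0.005, "y": 0.008, "z": 0.31, "rx": 0, "ry": 0, "rz": 0, "gripper": 0}
    - {"x": 0.005, "y": 0.008, "z": 0.33, "rx": 0, "ry": 0, "rz": 0, "gripper": 0}
    - {"x": 0.005, "y": 0.008, "z": 0.33, "rx": 0, "ry": 0, "rz": 0, "gripper": 0}

```text
t: 14.9
tool_pos: [0.7071, 0.0567, 0.0794]
tcp_rot: [-0.001, 0.498, 0.867, -0.0]
force: [0.1, 0.8, 0.4]
gripper_width: -0.0002
```

```bash
cat >> h.py <<'E'
AX=np.array([.5823,.1846])
def arc(phi,off=.0235,z=.08,dpsi=0):
    """phi: bar clockwise turn from start (rad). Print tool move to put closed fingers behind the bar."""
    s=sense();q=s['tcp_rot'];M=R.from_quat([*q[1:],q[0]]).as_matrix();p=np.array(s['tool_pos'])
    th=np.radians(-59.8)-phi;u=np.array([np.cos(th),np.sin(th)]);t=np.array([-u[1],u[0]])
    T=np.r_[AX+.175*u+off*t,z]; y0=np.degrees(np.arctan2(M[1,0],M[0,0])); yd=120.2-np.degrees(phi)
    print('target',T.round(4),'d units',(M.T@(T-p)/.3).round(4),'rz',round((y0-yd)/90,4))
def now():
    s=sense();p=np.array(s['tool_pos'])[:2]-AX;q=s['tcp_rot'];M=R.from_quat([*q[1:],q[0]]).as_matrix()
    r=np.hypot(*p);ang=np.radians(-59.8)-np.arctan2(p[1],p[0]); f=np.array(s['force'])
    print('t',s['t'],'p',np.round(s['tool_pos'],4),'r',r.round(4),'bar phi if touching',(ang+np.arcsin(.0235/r)).round(4),'tool force',(M.T@f).round(2))
E
python3 -c "
from h import *
now(); to([.709,.055,.08],120.2)
arc(0,.026); arc(.15); arc(.32)
"
```

```text
t 14.9 p [0.7071 0.0567 0.0794] r 0.1787 bar phi if touching -0.1144 tool force [ 0.65  0.53 -0.41]
{'t': np.float64(14.9), 'tool_pos': array([0.7071, 0.0567, 0.0794]), 'tcp_rot': array([-1.100e-03,  4.983e-01,  8.670e-01, -5.000e-04]), 'force': array([0.1267, 0.8288, 0.4051]), 'ft_torque': array([-0.0512,  0.0146,  0.0136]), 'gripper_width': np.float64(-0.0002), 'joint_pos': array([-0.0898,  0.6358,  1.2865, -0.    ,  1.2216, -2.1881])}
yaw 120.223513752012 z axis [-2.4e-03  2.0e-04 -1.0e+00]
d units [-0.0081  0.0025 -0.002 ] rz 0.0002612639112443718
target [0.6928 0.0464 0.08  ] d units [-0.0056 -0.0586 -0.0019] rz 0.0003
target [0.6686 0.0305 0.08  ] d units [-0.0107 -0.155  -0.0017] rz 0.0958
target [0.6413 0.0182 0.08  ] d units [-0.0006 -0.2544 -0.0015] rz 0.204
```

Call:
jog_arm:
  series:
    - {"x": -0.003, "y": -0.015, "z": 0, "rx": 0, "ry": 0, "rz": 0, "gripper": 0}
    - {"x": -0.005, "y": -0.03, "z": 0, "rx": 0, "ry": 0, "rz": 0, "gripper": 0}
    - {"x": -0.006, "y": -0.045, "z": 0, "rx": 0, "ry": 0, "rz": 0, "gripper": 0}
    - {"x": -0.006, "y": -0.058, "z": 0, "rx": 0, "ry": 0, "rz": 0, "gripper": 0}
    - {"x": -0.007, "y": -0.068, "z": 0, "rx": 0, "ry": 0, "rz": 0.005, "gripper": 0}
    - {"x": -0.007, "y": -0.08, "z": 0, "rx": 0, "ry": 0, "rz": 0.02, "gripper": 0}
    - {"x": -0.008, "y": -0.092, "z": 0, "rx": 0, "ry": 0, "rz": 0.035, "gripper": 0}
    - {"x": -0.009, "y": -0.104, "z": 0, "rx": 0, "ry": 0, "rz": 0.045, "gripper": 0}

```text
t: 15.7
tool_pos: [0.6822, 0.0386, 0.0811]
tcp_rot: [0.0, 0.529, 0.848, 0.0]
force: [0.8, -0.3, -0.2]
gripper_width: -0.0002
```

```bash
cat > grip.py <<'E'
from h import *
def grip(cn='scene'):
    c=cam(cn);I=c['pixels'].astype(int);m=((I.max(2)<60)).astype(np.uint8)
    n,l,s,cc=cv2.connectedComponentsWithStats(m)
    return c,[(s[i].tolist(),cc[i].round(1).tolist()) for i in range(1,n) if s[i][4]>80]
if __name__=='__main__':
    now(); arc(.2);arc(.27)
    for cn in('scene','side'):
        c,L=grip(cn); save(c,f'pics/g_{cn}.png'); print(cn,L, 'grip straight pred phi .1', [proj(c,[*(AX+r*np.array([np.cos(t),np.sin(t)])),.1]).round(0).tolist() for r in(.131,.219) for t in(np.radians(-59.8)-.1,)])
E
python3 grip.py
```

```text
t 15.7 p [0.6822 0.0386 0.0811] r 0.1769 bar phi if touching 0.0604 tool force [-0.63  0.62  0.25]
target [0.6608 0.0264 0.08  ] d units [-0.0049 -0.0819  0.0036] rz 0.0816
target [0.6495 0.0213 0.08  ] d units [-0.0037 -0.123   0.0036] rz 0.1262
scene [([0, 0, 169, 49, 6359], [70.6, 20.6]), ([376, 0, 36, 13, 240], [395.3, 3.8]), ([616, 0, 24, 20, 291], [628.6, 7.7]), ([272, 251, 34, 13, 90], [287.3, 259.5]), ([257, 269, 15, 13, 117], [263.2, 274.2]), ([230, 278, 81, 64, 2294], [272.6, 311.6]), ([408, 394, 32, 63, 567], [421.7, 425.3])] grip straight pred phi .1 [[310.0, 327.0], [257.0, 307.0]]
side [([0, 1, 93, 183, 2398], [61.0, 99.9]), ([0, 129, 19, 39, 479], [6.8, 152.1]), ([339, 129, 57, 92, 2948], [366.9, 172.7]), ([242, 201, 39, 28, 378], [266.8, 214.0]), ([230, 211, 108, 42, 404], [290.2, 237.1]), ([23, 348, 63, 132, 3663], [55.2, 437.4]), ([100, 390, 10, 54, 153], [104.3, 419.0]), ([76, 400, 12, 62, 239], [81.7, 429.1]), ([0, 435, 10, 45, 202], [3.0, 456.4]), ([6, 449, 12, 31, 118], [12.8, 469.1])] grip straight pred phi .1 [[340.0, 206.0], [377.0, 218.0]]
```

Call:
jog_arm:
  series:
    - {"x": -0.001, "y": -0.012, "z": 0.003, "rx": 0, "ry": 0, "rz": 0.01, "gripper": 0}
    - {"x": -0.002, "y": -0.023, "z": 0.003, "rx": 0, "ry": 0, "rz": 0.02, "gripper": 0}
    - {"x": -0.002, "y": -0.034, "z": 0.003, "rx": 0, "ry": 0, "rz": 0.03, "gripper": 0}
    - {"x": -0.003, "y": -0.045, "z": 0.003, "rx": 0, "ry": 0, "rz": 0.045, "gripper": 0}
    - {"x": -0.003, "y": -0.056, "z": 0.003, "rx": 0, "ry": 0, "rz": 0.055, "gripper": 0}
    - {"x": -0.004, "y": -0.066, "z": 0.003, "rx": 0, "ry": 0, "rz": 0.065, "gripper": 0}
    - {"x": -0.004, "y": -0.075, "z": 0.003, "rx": 0, "ry": 0, "rz": 0.075, "gripper": 0}
    - {"x": -0.004, "y": -0.082, "z": 0.003, "rx": 0, "ry": 0, "rz": 0.08, "gripper": 0}

```text
t: 16.6
tool_pos: [0.6605, 0.0267, 0.0801]
tcp_rot: [-0.0, 0.581, 0.814, -0.0]
force: [1.6, 0.3, 0.1]
gripper_width: 0.0002
```

```bash
python3 -c "
from h import *
now();arc(.27);arc(.32);arc(.4)"
```

```text
t 16.6 p [0.6605 0.0267 0.0801] r 0.1762 bar phi if touching 0.2008 tool force [-0.19  1.61 -0.11]
target [0.6495 0.0213 0.08  ] d units [-0.005  -0.0405  0.0003] rz 0.0466
target [0.6413 0.0182 0.08  ] d units [-0.0061 -0.07    0.0003] rz 0.0785
target [0.6278 0.014  0.08  ] d units [-0.0047 -0.117   0.0003] rz 0.1294
```

Now slowly, up to the peg.

Call:
jog_arm:
  series:
    - {"x": -0.001, "y": -0.007, "z": 0, "rx": 0, "ry": 0, "rz": 0.008, "gripper": 0}
    - {"x": -0.002, "y": -0.014, "z": 0, "rx": 0, "ry": 0, "rz": 0.016, "gripper": 0}
    - {"x": -0.003, "y": -0.021, "z": 0, "rx": 0, "ry": 0, "rz": 0.024, "gripper": 0}
    - {"x": -0.004, "y": -0.028, "z": 0, "rx": 0, "ry": 0, "rz": 0.032, "gripper": 0}
    - {"x": -0.004, "y": -0.035, "z": 0, "rx": 0, "ry": 0, "rz": 0.04, "gripper": 0}
    - {"x": -0.005, "y": -0.042, "z": 0, "rx": 0, "ry": 0, "rz": 0.047, "gripper": 0}
    - {"x": -0.005, "y": -0.049, "z": 0, "rx": 0, "ry": 0, "rz": 0.055, "gripper": 0}
    - {"x": -0.006, "y": -0.054, "z": 0, "rx": 0, "ry": 0, "rz": 0.06, "gripper": 0}

```text
t: 17.4
tool_pos: [0.6463, 0.0199, 0.0802]
tcp_rot: [0.0, 0.619, 0.785, 0.001]
force: [2.2, 1.8, -1.7]
gripper_width: -0.0001
```

```bash
python3 -c "
from h import *
now();arc(.32);arc(.4)"
```

```text
t 17.4 p [0.6463 0.0199 0.0802] r 0.1767 bar phi if touching 0.29 tool force [1.29 2.54 1.66]
target [0.6413 0.0182 0.08  ] d units [-0.0018 -0.0176  0.0007] rz 0.0184
target [0.6278 0.014  0.08  ] d units [-0.0049 -0.0645  0.0006] rz 0.0693
```

Call:
jog_arm:
  series:
    - {"x": 0, "y": -0.004, "z": 0, "rx": 0, "ry": 0, "rz": 0.004, "gripper": 0}
    - {"x": -0.001, "y": -0.008, "z": 0, "rx": 0, "ry": 0, "rz": 0.008, "gripper": 0}
    - {"x": -0.001, "y": -0.012, "z": 0, "rx": 0, "ry": 0, "rz": 0.012, "gripper": 0}
    - {"x": -0.002, "y": -0.016, "z": 0, "rx": 0, "ry": 0, "rz": 0.017, "gripper": 0}
    - {"x": -0.002, "y": -0.02, "z": 0, "rx": 0, "ry": 0, "rz": 0.021, "gripper": 0}
    - {"x": -0.002, "y": -0.024, "z": 0, "rx": 0, "ry": 0, "rz": 0.025, "gripper": 0}
    - {"x": -0.003, "y": -0.028, "z": 0, "rx": 0, "ry": 0, "rz": 0.03, "gripper": 0}
    - {"x": -0.003, "y": -0.032, "z": 0, "rx": 0, "ry": 0, "rz": 0.034, "gripper": 0}

```text
t: 18.2
tool_pos: [0.6388, 0.0172, 0.0804]
tcp_rot: [0.002, 0.64, 0.769, 0.002]
force: [10.0, 2.8, -5.5]
gripper_width: 0.0001
```

```bash
python3 -c "
from h import *
now();arc(.4);arc(.46)"
```

```text
t 18.2 p [0.6388 0.0172 0.0804] r 0.1767 bar phi if touching 0.3348 tool force [ 0.91 10.32  5.6 ]
target [0.6278 0.014  0.08  ] d units [-0.0037 -0.0381  0.0012] rz 0.0356
target [0.6175 0.0116 0.08  ] d units [-0.0054 -0.0734  0.001 ] rz 0.0738
```

Call:
jog_arm:
  series:
    - {"x": 0, "y": -0.005, "z": 0, "rx": 0, "ry": 0, "rz": 0.005, "gripper": 0}
    - {"x": -0.001, "y": -0.01, "z": 0, "rx": 0, "ry": 0, "rz": 0.01, "gripper": 0}
    - {"x": -0.001, "y": -0.015, "z": 0, "rx": 0, "ry": 0, "rz": 0.015, "gripper": 0}
    - {"x": -0.002, "y": -0.02, "z": 0, "rx": 0, "ry": 0, "rz": 0.02, "gripper": 0}
    - {"x": -0.002, "y": -0.025, "z": 0, "rx": 0, "ry": 0, "rz": 0.025, "gripper": 0}
    - {"x": -0.003, "y": -0.03, "z": 0, "rx": 0, "ry": 0, "rz": 0.03, "gripper": 0}
    - {"x": -0.003, "y": -0.035, "z": 0, "rx": 0, "ry": 0, "rz": 0.035, "gripper": 0}
    - {"x": -0.003, "y": -0.035, "z": 0, "rx": 0, "ry": 0, "rz": 0.035, "gripper": 0}

```text
t: 19.0
tool_pos: [0.6288, 0.0141, 0.0804]
tcp_rot: [0.002, 0.66, 0.751, 0.002]
force: [9.8, 2.4, -4.2]
gripper_width: -0.0003
```

```bash
python3 -c "
from h import *
now();arc(.4);arc(.46)"
```

```text
t 19.0 p [0.6288 0.0141 0.0804] r 0.1767 bar phi if touching 0.3941 tool force [1.18 9.97 4.3 ]
target [0.6278 0.014  0.08  ] d units [ 0.     -0.0035  0.0014] rz 0.0005
target [0.6175 0.0116 0.08  ] d units [-0.0036 -0.0386  0.0013] rz 0.0387
```

Call:
jog_arm:
  series:
    - {"x": 0, "y": -0.005, "z": 0, "rx": 0, "ry": 0, "rz": 0.005, "gripper": 0}
    - {"x": -0.001, "y": -0.01, "z": 0, "rx": 0, "ry": 0, "rz": 0.01, "gripper": 0}
    - {"x": -0.001, "y": -0.015, "z": 0, "rx": 0, "ry": 0, "rz": 0.015, "gripper": 0}
    - {"x": -0.002, "y": -0.02, "z": 0, "rx": 0, "ry": 0, "rz": 0.02, "gripper": 0}
    - {"x": -0.002, "y": -0.025, "z": 0, "rx": 0, "ry": 0, "rz": 0.025, "gripper": 0}
    - {"x": -0.003, "y": -0.03, "z": 0, "rx": 0, "ry": 0, "rz": 0.03, "gripper": 0}
    - {"x": -0.003, "y": -0.036, "z": 0, "rx": 0, "ry": 0, "rz": 0.036, "gripper": 0}
    - {"x": -0.003, "y": -0.036, "z": 0, "rx": 0, "ry": 0, "rz": 0.036, "gripper": 0}

```text
t: 19.8
tool_pos: [0.6185, 0.0116, 0.0805]
tcp_rot: [0.002, 0.681, 0.732, 0.002]
force: [11.4, 0.9, -6.9]
gripper_width: -0.0003
```

```bash
python3 -c "
from h import *
now();arc(.52)"
```

```text
t 19.8 p [0.6185 0.0116 0.0805] r 0.1767 bar phi if touching 0.4542 tool force [ 0.09 11.41  6.93]
target [0.607  0.0098 0.08  ] d units [-0.0034 -0.0385  0.0013] rz 0.0408
```

Call:
jog_arm:
  series:
    - {"x": 0, "y": -0.005, "z": 0, "rx": 0, "ry": 0, "rz": 0.005, "gripper": 0}
    - {"x": -0.001, "y": -0.01, "z": 0, "rx": 0, "ry": 0, "rz": 0.01, "gripper": 0}
    - {"x": -0.001, "y": -0.015, "z": 0, "rx": 0, "ry": 0, "rz": 0.015, "gripper": 0}
    - {"x": -0.002, "y": -0.02, "z": 0, "rx": 0, "ry": 0, "rz": 0.02, "gripper": 0}
    - {"x": -0.002, "y": -0.025, "z": 0, "rx": 0, "ry": 0, "rz": 0.025, "gripper": 0}
    - {"x": -0.003, "y": -0.03, "z": 0, "rx": 0, "ry": 0, "rz": 0.03, "gripper": 0}
    - {"x": -0.003, "y": -0.036, "z": 0, "rx": 0, "ry": 0, "rz": 0.036, "gripper": 0}
    - {"x": -0.003, "y": -0.036, "z": 0, "rx": 0, "ry": 0, "rz": 0.036, "gripper": 0}

```text
t: 20.6
tool_pos: [0.6081, 0.0098, 0.0805]
tcp_rot: [0.003, 0.702, 0.712, 0.002]
force: [11.9, 1.0, -8.3]
gripper_width: 0.0001
```

```bash
python3 -c "
from h import *
now();arc(.58)"
```

```text
t 20.6 p [0.6081 0.0098 0.0805] r 0.1767 bar phi if touching 0.5139 tool force [ 0.85 11.87  8.42]
target [0.5965 0.0086 0.08  ] d units [-0.0033 -0.0387  0.0014] rz 0.043
```

Call:
jog_arm:
  series:
    - {"x": 0, "y": -0.005, "z": 0, "rx": 0, "ry": 0, "rz": 0.005, "gripper": 0}
    - {"x": -0.001, "y": -0.01, "z": 0, "rx": 0, "ry": 0, "rz": 0.01, "gripper": 0}
    - {"x": -0.001, "y": -0.015, "z": 0, "rx": 0, "ry": 0, "rz": 0.015, "gripper": 0}
    - {"x": -0.002, "y": -0.02, "z": 0, "rx": 0, "ry": 0, "rz": 0.02, "gripper": 0}
    - {"x": -0.002, "y": -0.025, "z": 0, "rx": 0, "ry": 0, "rz": 0.025, "gripper": 0}
    - {"x": -0.003, "y": -0.03, "z": 0, "rx": 0, "ry": 0, "rz": 0.03, "gripper": 0}
    - {"x": -0.003, "y": -0.036, "z": 0, "rx": 0, "ry": 0, "rz": 0.036, "gripper": 0}
    - {"x": -0.003, "y": -0.036, "z": 0, "rx": 0, "ry": 0, "rz": 0.036, "gripper": 0}

```text
t: 21.4
tool_pos: [0.5976, 0.0085, 0.0806]
tcp_rot: [0.003, 0.722, 0.692, 0.003]
force: [13.2, 1.0, -9.2]
gripper_width: 0.0
```

```bash
python3 -c "
from h import *
now();arc(.64)"
```

```text
t 21.4 p [0.5976 0.0085 0.0806] r 0.1767 bar phi if touching 0.5736 tool force [ 1.57 13.04  9.32]
target [0.5859 0.0081 0.08  ] d units [-0.0032 -0.0389  0.0016] rz 0.0451
```

Call:
jog_arm:
  series:
    - {"x": 0, "y": -0.003, "z": 0, "rx": 0, "ry": 0, "rz": 0.003, "gripper": 0}
    - {"x": 0, "y": -0.007, "z": 0, "rx": 0, "ry": 0, "rz": 0.007, "gripper": 0}
    - {"x": -0.001, "y": -0.011, "z": 0, "rx": 0, "ry": 0, "rz": 0.011, "gripper": 0}
    - {"x": -0.001, "y": -0.015, "z": 0, "rx": 0, "ry": 0, "rz": 0.015, "gripper": 0}
    - {"x": -0.001, "y": -0.019, "z": 0, "rx": 0, "ry": 0, "rz": 0.019, "gripper": 0}
    - {"x": -0.002, "y": -0.023, "z": 0, "rx": 0, "ry": 0, "rz": 0.023, "gripper": 0}
    - {"x": -0.002, "y": -0.027, "z": 0, "rx": 0, "ry": 0, "rz": 0.027, "gripper": 0}
    - {"x": -0.002, "y": -0.027, "z": 0, "rx": 0, "ry": 0, "rz": 0.027, "gripper": 0}

```text
t: 22.2
tool_pos: [0.5898, 0.008, 0.0806]
tcp_rot: [0.003, 0.736, 0.677, 0.003]
force: [13.3, 0.9, -8.8]
gripper_width: 0.0001
```

```bash
python3 -c "
from h import *
now()"
```

```text
t 22.2 p [0.5898 0.008  0.0806] r 0.1767 bar phi if touching 0.6179 tool force [ 2.01 13.06  8.95]
```

Call:
jog_arm:
  series:
    - {"x": 0, "y": -0.003, "z": 0, "rx": 0, "ry": 0, "rz": 0.003, "gripper": 0}
    - {"x": 0, "y": -0.007, "z": 0, "rx": 0, "ry": 0, "rz": 0.007, "gripper": 0}
    - {"x": -0.001, "y": -0.011, "z": 0, "rx": 0, "ry": 0, "rz": 0.011, "gripper": 0}
    - {"x": -0.001, "y": -0.015, "z": 0, "rx": 0, "ry": 0, "rz": 0.015, "gripper": 0}
    - {"x": -0.001, "y": -0.019, "z": 0, "rx": 0, "ry": 0, "rz": 0.019, "gripper": 0}
    - {"x": -0.002, "y": -0.023, "z": 0, "rx": 0, "ry": 0, "rz": 0.023, "gripper": 0}
    - {"x": -0.002, "y": -0.027, "z": 0, "rx": 0, "ry": 0, "rz": 0.027, "gripper": 0}
    - {"x": -0.002, "y": -0.027, "z": 0, "rx": 0, "ry": 0, "rz": 0.027, "gripper": 0}

```text
t: 23.0
tool_pos: [0.5817, 0.0078, 0.0807]
tcp_rot: [0.003, 0.75, 0.661, 0.003]
force: [14.3, -1.4, -9.3]
gripper_width: 0.0002
```

```bash
python3 -c "
from h import *
now()"
```

```text
t 23.0 p [0.5817 0.0078 0.0807] r 0.1768 bar phi if touching 0.664 tool force [ 0.43 14.31  9.39]
```

Call:
jog_arm:
  series:
    - {"x": 0, "y": -0.003, "z": 0, "rx": 0, "ry": 0, "rz": 0.003, "gripper": 0}
    - {"x": 0, "y": -0.007, "z": 0, "rx": 0, "ry": 0, "rz": 0.007, "gripper": 0}
    - {"x": -0.001, "y": -0.011, "z": 0, "rx": 0, "ry": 0, "rz": 0.011, "gripper": 0}
    - {"x": -0.001, "y": -0.015, "z": 0, "rx": 0, "ry": 0, "rz": 0.015, "gripper": 0}
    - {"x": -0.001, "y": -0.019, "z": 0, "rx": 0, "ry": 0, "rz": 0.019, "gripper": 0}
    - {"x": -0.002, "y": -0.023, "z": 0, "rx": 0, "ry": 0, "rz": 0.023, "gripper": 0}
    - {"x": -0.002, "y": -0.027, "z": 0, "rx": 0, "ry": 0, "rz": 0.027, "gripper": 0}
    - {"x": -0.002, "y": -0.027, "z": 0, "rx": 0, "ry": 0, "rz": 0.027, "gripper": 0}

```text
t: 23.8
tool_pos: [0.5731, 0.0081, 0.0806]
tcp_rot: [0.003, 0.764, 0.645, 0.002]
force: [12.2, -1.6, -8.0]
gripper_width: 0.0001
```

```bash
python3 -c "
from h import *
now()"
```

```text
t 23.8 p [0.5731 0.0081 0.0806] r 0.1768 bar phi if touching 0.7127 tool force [ 0.47 12.22  8.13]
```

The force fell from 14.3 to 12.2 N, so the handle has clicked. One more small step, then I'll check the bend.

Call:
jog_arm:
  series:
    - {"x": 0, "y": -0.003, "z": 0, "rx": 0, "ry": 0, "rz": 0.003, "gripper": 0}
    - {"x": 0, "y": -0.007, "z": 0, "rx": 0, "ry": 0, "rz": 0.007, "gripper": 0}
    - {"x": -0.001, "y": -0.011, "z": 0, "rx": 0, "ry": 0, "rz": 0.011, "gripper": 0}
    - {"x": -0.001, "y": -0.015, "z": 0, "rx": 0, "ry": 0, "rz": 0.015, "gripper": 0}
    - {"x": -0.001, "y": -0.019, "z": 0, "rx": 0, "ry": 0, "rz": 0.019, "gripper": 0}
    - {"x": -0.001, "y": -0.023, "z": 0, "rx": 0, "ry": 0, "rz": 0.023, "gripper": 0}
    - {"x": -0.001, "y": -0.027, "z": 0, "rx": 0, "ry": 0, "rz": 0.027, "gripper": 0}
    - {"x": -0.001, "y": -0.027, "z": 0, "rx": 0, "ry": 0, "rz": 0.027, "gripper": 0}

```text
t: 24.6
tool_pos: [0.5645, 0.0089, 0.0806]
tcp_rot: [0.003, 0.778, 0.629, 0.002]
force: [8.8, -3.9, -6.4]
gripper_width: 0.0004
```

```bash
python3 -c "
from h import *
now()
a=cam('scene');b=cam('side');w=cam('wrist');save(a,'pics/b_s.png');save(w,'pics/b_w.png')
f=lambda I,p,k,w,h:cv2.resize(cv2.getRectSubPix(np.ascontiguousarray(I[:,:,::-1]),(w,h),p),None,fx=k,fy=k,interpolation=cv2.INTER_CUBIC)
W=w['pixels'][:,:,::-1]
cv2.imwrite('pics/bend.png',np.hstack([f(a['pixels'],(370.,330.),2,170,240),W[:,190:640]]))
now()
print('axis',proj(w,[*AX,.12]),proj(a,[*AX,.1]))
"
```

```text
t 24.6 p [0.5645 0.0089 0.0806] r 0.1766 bar phi if touching 0.7616 tool force [-1.98  9.43  6.45]
t 24.75 p [0.5646 0.0088 0.0806] r 0.1767 bar phi if touching 0.761 tool force [-0.2   9.23  7.57]
axis [682.46697921 292.60155194] [393.70927831 360.24395665]
```

View pics/bend.png

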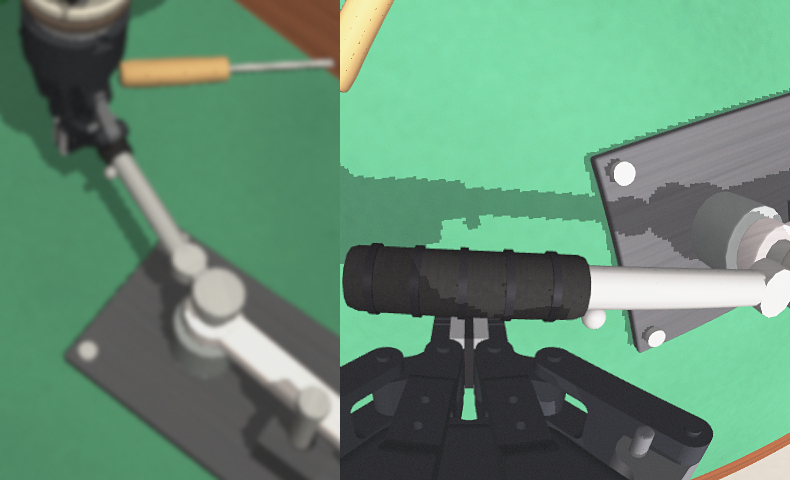

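The view shows the handle visibly bent at its hinge, the crank against the peg and the peg standing. I'll work out the bend from the bar line in both views.

```bash
python3 -c "
from h import *
a=cam('scene');w=cam('wrist')
A=onz(a,395.1,355.6,.118)[:2];print(A)
def ang(n,p,q):
    d=(q-p)[:2];d/=np.linalg.norm(d)
    for X in (AX,A):
        off=d[0]*(X-p[:2])[1]-d[1]*(X-p[:2])[0]; print(n,'dir',np.arctan2(d[1],d[0]).round(3),'axis off bar line',off.round(4),'bend',np.arcsin(np.clip(off/.032,-1,1)).round(3))
ang('scene',onz(a,285.5+178/2,210.5+243/2,.1),onz(a,285.5+125/2,210.5+165/2,.1))
ang('wrist',onz(w,605,287,.1),onz(w,442,288,.1))
ang('wrist2',onz(w,605,287,.1),onz(w,222,279,.1))
now()"
```

```text
[0.58361739 0.18531312]
scene dir -1.81 axis off bar line -0.0 bend -0.001
scene dir -1.81 axis off bar line 0.0011 bend 0.034
wrist dir -1.824 axis off bar line -0.0049 bend -0.153
wrist dir -1.824 axis off bar line -0.0038 bend -0.118
wrist2 dir -1.826 axis off bar line -0.005 bend -0.156
wrist2 dir -1.826 axis off bar line -0.0039 bend -0.122
t 24.85 p [0.5646 0.0089 0.0805] r 0.1766 bar phi if touching 0.7612 tool force [-0.24 10.11  7.19]
```

```bash
python3 -c "
from h import *
a=cam('scene')
h0,b0=(240+380/2.85,310+115/2.85),(240+442/2.85,310+130/2.85)
h1,b1=(285.5+189/2,210.5+260/2),(285.5+218/2,210.5+295/2)
for zh,zb in((.108,.115),(.112,.118),(.115,.122),(.11,.122),(.112,.125)):
    r=[]
    for h,b in((h0,b0),(h1,b1)):
        d=(onz(a,*h,zh)-onz(a,*b,zb))[:2]; r+=[round(np.hypot(*d),4),round(np.arctan2(d[1],d[0]),3)]
    print(zh,zb,r,'head turn',round(r[1]-r[3],3))
"
```

```text
0.108 0.115 [np.float64(0.0312), np.float64(-1.106), np.float64(0.0351), np.float64(-1.792)] head turn 0.686
0.112 0.118 [np.float64(0.031), np.float64(-1.09), np.float64(0.0346), np.float64(-1.782)] head turn 0.692
0.115 0.122 [np.float64(0.0309), np.float64(-1.107), np.float64(0.0348), np.float64(-1.793)] head turn 0.686
0.11 0.122 [np.float64(0.0313), np.float64(-1.188), np.float64(0.0367), np.float64(-1.845)] head turn 0.657
0.112 0.125 [np.float64(0.0312), np.float64(-1.205), np.float64(0.0369), np.float64(-1.855)] head turn 0.65
```

Estimates agree on a bend of about 0.10–0.13. One more 8 mm step should bring it to about 0.17, well short of 0.32.

Call:
jog_arm:
  series:
    - {"x": 0, "y": -0.003, "z": 0, "rx": 0, "ry": 0, "rz": 0.003, "gripper": 0}
    - {"x": 0, "y": -0.007, "z": 0, "rx": 0, "ry": 0, "rz": 0.007, "gripper": 0}
    - {"x": -0.001, "y": -0.011, "z": 0, "rx": 0, "ry": 0, "rz": 0.011, "gripper": 0}
    - {"x": -0.001, "y": -0.015, "z": 0, "rx": 0, "ry": 0, "rz": 0.015, "gripper": 0}
    - {"x": -0.001, "y": -0.019, "z": 0, "rx": 0, "ry": 0, "rz": 0.019, "gripper": 0}
    - {"x": -0.001, "y": -0.023, "z": 0, "rx": 0, "ry": 0, "rz": 0.023, "gripper": 0}
    - {"x": -0.001, "y": -0.027, "z": 0, "rx": 0, "ry": 0, "rz": 0.027, "gripper": 0}
    - {"x": -0.001, "y": -0.027, "z": 0, "rx": 0, "ry": 0, "rz": 0.027, "gripper": 0}

```text
t: 25.7
tool_pos: [0.5558, 0.0102, 0.0805]
tcp_rot: [0.002, 0.791, 0.612, 0.001]
force: [7.2, -3.0, -5.7]
gripper_width: 0.0001
```

```bash
python3 -c "
from h import *
now();w=cam('wrist');save(w,'pics/b2_w.png');now();a=cam('scene');save(a,'pics/b2_s.png')
I=w['pixels'].astype(int)
# bright bar rows at some columns, between rows 200..360
for u in(455,490,530,570):
    r=np.where((I[200:340,u].min(1)>150))[0]+200; print(u,r.min(),r.max(),len(r))
"
```

```text
t 25.7 p [0.5558 0.0102 0.0805] r 0.1763 bar phi if touching 0.8113 tool force [-1.08  7.74  5.72]
t 25.75 p [0.5559 0.0102 0.0805] r 0.1764 bar phi if touching 0.8111 tool force [-1.62  7.87  5.33]
455 271 311 41
490 273 312 40
530 275 312 38
570 277 311 35
```

```bash
python3 -c "
from h import *
w=cam('wrist')
P=np.array([onz(w,u,(a+b)/2,.1)[:2] for u,a,b in((455,271,311),(490,273,312),(530,275,312),(570,277,311))])
d=P[0]-P[-1];d/=np.linalg.norm(d);m=P.mean(0)
print('dir',np.arctan2(d[1],d[0]),'turn',-1.0437-np.arctan2(d[1],d[0]))
for X in(AX,np.array([.5836,.1853])):
    v=X-m;print('off',d[0]*v[1]-d[1]*v[0])
a=cam('scene');I=a['pixels'];cv2.imwrite('pics/b3.png',cv2.resize(np.ascontiguousarray(I[280:400,310:450,::-1]),None,fx=5,fy=5,interpolation=cv2.INTER_CUBIC))
"
```

```text
dir -1.8970502275076793 turn 0.8533502275076792
off -0.008646949921398802
off -0.0076398731974788164
```

View pics/b3.png

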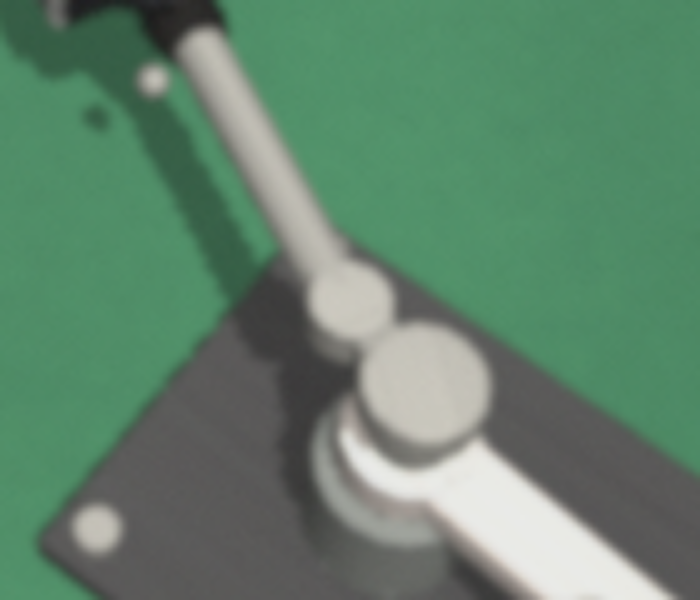

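The head and hinge disc at (379.8,339.6) have not moved since the last step, and the bar has swung further: bend about 0.16–0.2. The bolt is at torque, so now I ease back slowly.

Call:
jog_arm:
  series:
    - {"x": 0, "y": 0.004, "z": 0, "rx": 0, "ry": 0, "rz": -0.004, "gripper": 0}
    - {"x": 0, "y": 0.009, "z": 0, "rx": 0, "ry": 0, "rz": -0.009, "gripper": 0}
    - {"x": -0.001, "y": 0.014, "z": 0, "rx": 0, "ry": 0, "rz": -0.014, "gripper": 0}
    - {"x": -0.001, "y": 0.019, "z": 0, "rx": 0, "ry": 0, "rz": -0.019, "gripper": 0}
    - {"x": -0.001, "y": 0.024, "z": 0, "rx": 0, "ry": 0, "rz": -0.024, "gripper": 0}
    - {"x": -0.002, "y": 0.029, "z": 0, "rx": 0, "ry": 0, "rz": -0.029, "gripper": 0}
    - {"x": -0.002, "y": 0.034, "z": 0, "rx": 0, "ry": 0, "rz": -0.034, "gripper": 0}
    - {"x": -0.002, "y": 0.038, "z": 0, "rx": 0, "ry": 0, "rz": -0.038, "gripper": 0}

```text
t: 26.7
tool_pos: [0.568, 0.008, 0.0808]
tcp_rot: [0.002, 0.772, 0.635, 0.003]
force: [11.2, 2.7, -6.3]
gripper_width: -0.0
```

Call:
jog_arm:
  series:
    - {"x": 0, "y": 0.004, "z": 0, "rx": 0, "ry": 0, "rz": -0.004, "gripper": 0}
    - {"x": 0, "y": 0.008, "z": 0, "rx": 0, "ry": 0, "rz": -0.008, "gripper": 0}
    - {"x": -0.001, "y": 0.012, "z": 0, "rx": 0, "ry": 0, "rz": -0.012, "gripper": 0}
    - {"x": -0.001, "y": 0.016, "z": 0, "rx": 0, "ry": 0, "rz": -0.016, "gripper": 0}
    - {"x": -0.001, "y": 0.02, "z": 0, "rx": 0, "ry": 0, "rz": -0.02, "gripper": 0}
    - {"x": -0.002, "y": 0.024, "z": 0, "rx": 0, "ry": 0, "rz": -0.024, "gripper": 0}
    - {"x": -0.002, "y": 0.028, "z": 0, "rx": 0, "ry": 0, "rz": -0.028, "gripper": 0}
    - {"x": -0.002, "y": 0.032, "z": 0, "rx": 0, "ry": 0, "rz": -0.032, "gripper": 0}

```text
t: 27.5
tool_pos: [0.5783, 0.0063, 0.0814]
tcp_rot: [0.003, 0.756, 0.654, 0.004]
force: [12.5, 5.0, -5.2]
gripper_width: -0.0001
```

```bash
python3 -c "
from h import *
now()"
```

```text
t 27.5 p [0.5783 0.0063 0.0814] r 0.1783 bar phi if touching 0.6819 tool force [ 6.7  11.6   5.34]
```

Call:
jog_arm:
  series:
    - {"x": 0.001, "y": 0.002, "z": 0, "rx": 0, "ry": 0, "rz": -0.002, "gripper": 0}
    - {"x": 0.002, "y": 0.004, "z": 0, "rx": 0, "ry": 0, "rz": -0.004, "gripper": 0}
    - {"x": 0.003, "y": 0.007, "z": 0, "rx": 0, "ry": 0, "rz": -0.006, "gripper": 0}
    - {"x": 0.003, "y": 0.01, "z": 0, "rx": 0, "ry": 0, "rz": -0.008, "gripper": 0}
    - {"x": 0.003, "y": 0.013, "z": 0, "rx": 0, "ry": 0, "rz": -0.01, "gripper": 0}
    - {"x": 0.003, "y": 0.016, "z": 0, "rx": 0, "ry": 0, "rz": -0.012, "gripper": 0}
    - {"x": 0.003, "y": 0.019, "z": 0, "rx": 0, "ry": 0, "rz": -0.014, "gripper": 0}
    - {"x": 0.003, "y": 0.022, "z": 0, "rx": 0, "ry": 0, "rz": -0.014, "gripper": 0}

```text
t: 28.3
tool_pos: [0.5852, 0.0062, 0.0814]
tcp_rot: [0.003, 0.749, 0.663, 0.004]
force: [14.4, 4.7, -6.6]
gripper_width: -0.0002
```

```bash
python3 -c "
from h import *
now()"
```

```text
t 28.3 p [0.5852 0.0062 0.0814] r 0.1784 bar phi if touching 0.6427 tool force [ 6.43 13.65  6.79]
```

Call:
jog_arm:
  series:
    - {"x": 0, "y": 0.003, "z": 0, "rx": 0, "ry": 0, "rz": -0.002, "gripper": 0}
    - {"x": 0.001, "y": 0.006, "z": 0, "rx": 0, "ry": 0, "rz": -0.004, "gripper": 0}
    - {"x": 0.001, "y": 0.009, "z": 0, "rx": 0, "ry": 0, "rz": -0.006, "gripper": 0}
    - {"x": 0.001, "y": 0.012, "z": 0, "rx": 0, "ry": 0, "rz": -0.008, "gripper": 0}
    - {"x": 0.001, "y": 0.015, "z": 0, "rx": 0, "ry": 0, "rz": -0.01, "gripper": 0}
    - {"x": 0.001, "y": 0.018, "z": 0, "rx": 0, "ry": 0, "rz": -0.012, "gripper": 0}
    - {"x": 0.001, "y": 0.021, "z": 0, "rx": 0, "ry": 0, "rz": -0.014, "gripper": 0}
    - {"x": 0.001, "y": 0.024, "z": 0, "rx": 0, "ry": 0, "rz": -0.016, "gripper": 0}

```text
t: 29.1
tool_pos: [0.5886, 0.0049, 0.0805]
tcp_rot: [0.0, 0.74, 0.672, 0.0]
force: [2.3, 0.4, 1.4]
gripper_width: -0.0002
```

```bash
python3 -c "
from h import *
now()"
```

```text
t 29.1 p [0.5886 0.0049 0.0805] r 0.1798 bar phi if touching 0.6229 tool force [ 0.63  2.22 -1.37]
```

Call:
jog_arm:
  series:
    - {"x": 0, "y": 0.003, "z": 0, "rx": 0, "ry": 0, "rz": 0, "gripper": 0}
    - {"x": 0, "y": 0.007, "z": 0, "rx": 0, "ry": 0, "rz": 0, "gripper": 0}
    - {"x": 0, "y": 0.015, "z": 0, "rx": 0, "ry": 0, "rz": 0, "gripper": 0}
    - {"x": 0, "y": 0.03, "z": 0, "rx": 0, "ry": 0, "rz": 0, "gripper": 0}
    - {"x": 0, "y": 0.05, "z": 0, "rx": 0, "ry": 0, "rz": 0, "gripper": 0}
    - {"x": 0, "y": 0.08, "z": 0, "rx": 0, "ry": 0, "rz": 0, "gripper": 0}
    - {"x": 0, "y": 0.1, "z": 0, "rx": 0, "ry": 0, "rz": 0, "gripper": 0}
    - {"x": 0, "y": 0.1, "z": -0.03, "rx": 0, "ry": 0, "rz": 0, "gripper": 0}

```text
t: 29.9
tool_pos: [0.6181, 0.0021, 0.0881]
tcp_rot: [-0.001, 0.74, 0.672, -0.001]
force: [-0.4, 0.4, 0.4]
gripper_width: -0.0001
```

Call:
jog_arm:
  series:
    - {"x": 0, "y": 0, "z": -0.05, "rx": 0, "ry": 0, "rz": 0, "gripper": 0}
    - {"x": 0, "y": 0, "z": -0.12, "rx": 0, "ry": 0, "rz": 0, "gripper": 0}
    - {"x": 0, "y": 0, "z": -0.22, "rx": 0, "ry": 0, "rz": 0, "gripper": 0}
    - {"x": 0, "y": 0, "z": -0.34, "rx": 0, "ry": 0, "rz": 0, "gripper": 0}
    - {"x": 0, "y": 0, "z": -0.44, "rx": 0, "ry": 0, "rz": 0, "gripper": 0}
    - {"x": 0, "y": 0, "z": -0.5, "rx": 0, "ry": 0, "rz": 0, "gripper": 0}
    - {"x": 0, "y": 0, "z": -0.52, "rx": 0, "ry": 0, "rz": 0, "gripper": 0}
    - {"x": 0, "y": 0, "z": -0.52, "rx": 0, "ry": 0, "rz": 0, "gripper": 0}

```text
t: 30.7
tool_pos: [0.6186, 0.0021, 0.2468]
tcp_rot: [0.001, 0.74, 0.672, 0.001]
force: [-0.4, -0.3, -0.6]
gripper_width: 0.0001
```

```bash
python3 -c "
from h import *
now()
w=cam('wrist');a=cam('scene');b=cam('side');save(w,'pics/f_w.png');save(a,'pics/f_a.png');save(b,'pics/f_b.png')
I=w['pixels'].astype(int);m=(I.min(2)>150).astype(np.uint8);n,l,s,c=cv2.connectedComponentsWithStats(m);print([(s[i].tolist(),c[i].round().tolist()) for i in range(1,n) if s[i][4]>150])
m=(I.max(2)<60).astype(np.uint8);n,l,s,c=cv2.connectedComponentsWithStats(m);print([(s[i].tolist(),c[i].round().tolist()) for i in range(1,n) if s[i][4]>150])
for p in([.635/1,.0145,.1],[*AX,.12],[.592,.2835,.127]): print(proj(w,p).round(1),proj(a,p).round(1),proj(b,p).round(1))
for ph in(.6,.63,.66):
  t=-1.0437-ph;print(ph,[proj(w,[*(AX+r*np.array([np.cos(t),np.sin(t)])),.1]).round(1).tolist() for r in(.131,.175,.219)])
# peg head patch vs after insertion, scene & side
for c,k,u,v in((a,'scene',447,408),(b,'side',277,164)):
  J=c['pixels'][v-8:v+9,u-10:u+11].astype(int).min(2); y,x=np.nonzero(J>J.max()-45); print(k,J.max(),x.mean()+u-10,y.mean()+v-8,len(x))
"
```

```text
t 30.7 p [0.6186 0.0021 0.2468] r 0.1861 bar phi if touching 0.4572 tool force [-0.31 -0.34  0.58]
[([410, 101, 14, 15, 161], [417.0, 108.0]), ([379, 132, 141, 54, 3028], [454.0, 160.0]), ([511, 134, 126, 54, 3448], [567.0, 156.0]), ([613, 175, 15, 23, 254], [620.0, 186.0]), ([2, 223, 46, 65, 2098], [24.0, 254.0]), ([127, 242, 67, 69, 2850], [160.0, 276.0]), ([591, 359, 49, 23, 326], [620.0, 370.0]), ([539, 383, 101, 97, 7000], [599.0, 439.0]), ([512, 384, 53, 21, 371], [537.0, 395.0]), ([0, 429, 99, 51, 3472], [47.0, 459.0])]
[([264, 142, 115, 33, 2454], [320.0, 157.0]), ([543, 169, 17, 21, 256], [552.0, 179.0]), ([75, 296, 488, 184, 46288], [315.0, 415.0])]
[336.2 240.8] [288.1 304.6] [352.3 215.5]
[536.8 168.8] [395.6 354. ] [290.9 181.3]
[621.9 179.2] [447.6 408.6] [277.2 164. ]
0.6 [[379.5, 161.2], [323.5, 161.8], [267.4, 163.5]]
0.63 [[379.6, 156.3], [323.5, 155.1], [267.1, 155.2]]
0.66 [[379.9, 151.3], [323.7, 148.4], [267.1, 146.9]]
scene 236 446.26171875 408.74609375 256
side 155 277.6216216216216 162.1891891891892 37
```

```bash
python3 -c "
from h import *
w=cam('wrist');I=w['pixels'].astype(int);m=(I.max(2)<60).astype(np.uint8);n,l,s,c=cv2.connectedComponentsWithStats(m)
i=[i for i in range(1,n) if abs(c[i][0]-320)<5 and s[i][4]<4000][0];ys,xs=np.nonzero(l==i)
P=[]
for u in range(275,372,8):
    r=ys[xs==u];P.append(onz(w,u,(r.min()+r.max())/2,.1)[:2])
P=np.array(P);mn=P.mean(0);d=np.linalg.svd(P-mn)[2][0];d*=np.sign(d@(mn-AX));v=mn-AX
print('grip turn',-1.0437-np.arctan2(v[1],v[0]),'bar dir turn',-1.0437-np.arctan2(d[1],d[0]),'r',np.hypot(*v))
for n in('scene','side'):
    A=cv2.imread(f'pics/{n}0.png');B=cv2.imread(f'pics/f_{\"a\" if n==\"scene\" else \"b\"}.png')
    D=cv2.morphologyEx((cv2.absdiff(A,B).max(2)>45).astype(np.uint8),cv2.MORPH_OPEN,np.ones((3,3)))
    k,l,s,c=cv2.connectedComponentsWithStats(D);print(n,[s[i].tolist() for i in range(1,k) if s[i][4]>25])
"
```

```text
grip turn 0.6185793684450838 bar dir turn 0.6180496570867673 r 0.17519834492087358
scene [[209, 0, 148, 238, 11771], [361, 0, 103, 30, 2065], [502, 0, 26, 41, 750], [528, 0, 39, 56, 1108], [612, 0, 28, 23, 457], [604, 9, 7, 7, 36], [572, 10, 21, 4, 65], [578, 16, 62, 89, 2841], [357, 33, 9, 6, 34], [349, 38, 6, 17, 58], [510, 39, 25, 30, 430], [282, 48, 64, 43, 980], [550, 56, 29, 26, 500], [465, 63, 36, 33, 745], [618, 80, 22, 54, 704], [269, 104, 19, 21, 344], [567, 109, 12, 7, 62], [555, 127, 29, 31, 351], [461, 136, 14, 16, 116], [523, 159, 33, 31, 626], [593, 175, 27, 22, 302], [239, 179, 10, 7, 51], [594, 195, 6, 5, 27], [576, 201, 64, 74, 1170], [624, 201, 11, 13, 62], [318, 209, 7, 10, 51], [298, 255, 91, 94, 1584], [248, 311, 134, 51, 2134], [397, 365, 118, 95, 3830], [434, 424, 8, 11, 72]]
side [[11, 0, 30, 13, 219], [335, 0, 4, 8, 28], [331, 11, 51, 133, 4502], [1, 12, 56, 98, 3202], [1, 95, 17, 39, 383], [0, 107, 3, 10, 26], [278, 172, 3, 10, 30], [236, 176, 47, 27, 640], [301, 187, 41, 15, 177], [292, 190, 37, 33, 248], [342, 198, 43, 21, 521], [328, 224, 7, 7, 37], [359, 277, 11, 6, 55], [357, 311, 17, 40, 389], [360, 352, 6, 13, 69], [338, 355, 18, 16, 154], [0, 357, 23, 39, 399], [369, 357, 17, 13, 142], [357, 376, 16, 21, 220], [358, 421, 13, 11, 88]]
```

```bash
python3 -c "
import cv2,numpy as np
for f in('side0','f_b'):
    A=cv2.imread(f'pics/{f}.png');h=cv2.cvtColor(A,cv2.COLOR_BGR2HSV);m=cv2.inRange(h,(45,200,30),(75,255,255))
    k,l,s,c=cv2.connectedComponentsWithStats(m);print(f,[(s[i].tolist(),c[i].round(1).tolist()) for i in range(1,k) if s[i][4]>60])
    print(A[281,355:375].max(1))
"
```

```text
side0 []
[116 112  93 107 134 141 142 143 144 144 143 143 142 143 142 137 119 102
 113 116]
f_b []
[121 119  94  87  92  91  91  92  92  92  92  92  91  93  93  92  91  98
 117 122]
```

The green head covers the same pixel columns as before and is only darker, from the arm's shadow, so it has not moved. Handing in.

```bash
python3 -c "
from h import *
now();robot.sign_off()"
```

```text
t 30.9 p [0.6173 0.0023 0.2434] r 0.1856 bar phi if touching 0.4642 tool force [-0.96 -0.04  0.09]
the job is handed in; nothing more can be done
```

The job is done and handed in at t = 30.9 s. The peg is home in the jig, the wrench was pulled to its click, and the handle was eased back straight and let go.

**What I did**
- **Peg:** I moved it from the wooden block into the jig's hole. It bottomed at about 9 N, and its head top measured 0.128 m against an expected 0.127 m.
- **Crank:** I pulled the grip clockwise with closed fingers. The crank met the peg at about 0.33 rad, against 0.32 given.
- **Bolt:** The pull rose from 10 to 14.3 N, then fell to about 7.8 N as the handle broke over.

**Last checks**
- **Handle:** It is straight. The grip position gives a turn of 0.6186 rad and the bar direction gives 0.6180.
- **Bolt:** Nothing pushed the wrench in the loosening direction.
- **Peg:** The head is still where it was after insertion, within about 2 pixels.
- **Other objects:** Before-and-after pictures show changes only at the arm, peg, wrench, crank and their shadows.

**What disagreed**
- **Bend:** Estimates of the largest bend ranged from about 0.16 to 0.27 rad. All are above the 0.10 break-over and below the 0.32 stop. The position where the handle straightened suggests about 0.22.
- **Force:** It fell by nearly half, more than the quarter given for a 0.15 rad bend, which also fits a bend nearer 0.2. Part of the pull was vertical friction on the bar.

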